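# Clear and reload the sorting tray

## Robot

A 6-joint arm with a two-finger parallel gripper is mounted at the origin on the work surface. World frame = base frame: x ahead of the robot, y to its left, z up, the work surface at z = 0. Lengths are in m, angles in rad, forces in N, time in s.
With the tool pointing down it reaches from about 0.35 to 0.875 m from the base axis. Payload 4.2 kg.
Tool frame: the origin (TCP) lies between the finger pads; the fingertips stand 14 mm ahead of it and the grasp point (between the pads) lies 5 mm behind it; z points along the fingers, y is the line along which they close (so a half turn about z gives the same grasp; the last joint's range is limited). The gripper opens to 85 mm and grips with 20 to 120 N. Pads are 22 mm wide; open, the fingers measure 114 mm over their backs; the gripper's body (76 mm by 85 mm) begins 54 mm behind the grasp point. The pads swing forward as they close: fully open they stand 13 mm farther back than shut.
Start: joints at [1.515, 0.385, 0.008, 0, -1.194, -0.259], TCP at [0.193, 0.594, 0.245] pointing down, gripper open.
Joint ranges: [-3.14, 3.14], [-1.21, 2.06], [-1.07, 1.41], [-3.16, 2.05], [-2.99, -0.16], [-3.1, 3.1]. Speed limits (rad/s): [2.79, 2.79, 3.14, 3.14, 3.14, 3.14].

## Interface

Orientations are given as a rotation vector (axis times angle).
In Python, from station import robot gives the robot as it stands. The module is installed in compiled form; this text tells all that it offers.
- The arm moves only by the tool servo_tool, never from a script. Its argument "series" is a list of rows, each a list of 3 entries, a list of its own where there are three numbers: the opening, from -1 (shut) to 1 (fully open), then the shift along the tool's x, y, z normalised to -1 to 1, where 1 is 3 cm, then the turn, a rotation vector about the tool's x, y, z normalised to -1 to 1, where 1 is 2 pi rad. A call has 1 to 10 rows; each row shifts and turns the commanded pose from where the row before left it, along the tool's axes as they then stand; what a row does not reach is not made up. A row lasts 1/10 s, in which the tool goes at most 50 mm and 8.59 degrees, less where a joint would pass 70% of its speed; a pose out of reach is approached as far as the arm can. A call with a number of a shift or a turn outside -1 to 1 is refused whole. A call with a gripper value outside its range is refused whole. The fingers move at their own pace and stop on an object; "force" is the grip in N (left out, the last holds). Time passes only in rows, so rows that do not move let the fingers close. It gives the time, the measured TCP pose, the force, the opening and the grip force at its end, in the units of the state.
- robot.get_obs(): the state, without advancing time (a new reading comes with each control period).
- robot.capture(name): name is "side" or "top"; returns a dict with "frame" (480x640x3 uint8, red, green, blue), "camera_matrix" (3x3 intrinsics, pixels), "k1" (the pictures are not rectified: a ray, as slopes to the right and down, at radius r is drawn at 1 + k1 r^2 times it, then the intrinsics apply), "cam_to_world" (4x4, takes a point from camera to world coordinates). Camera axes: x right, y down, z forward; pixel columns grow to the right and rows downward; lengths in m; the calibration is good to about 2 mm. A picture is of the moment at which its call begins. There is no depth.
- robot.finish_job(): hands the job in; it is judged then, once.
The state is a dict: "time_s": time; "joint_positions": joint angles; "dq": joint speeds; "tau": joint torques, N m; "ee_pos": TCP position; "ee_rot": TCP orientation; "contact_force": force on the tool from outside, world axes, zero at the start; "moment": the same for the moment, N m; "grip_width": finger opening in m; "gripper_force": force on a finger pad.
Only numpy, scipy, OpenCV 4.12 (cv2) and the standard library are available. Lean on these libraries where they do the work, as an engineer would, in place of code of your own. Each camera call takes 0.05 s, during which the arm holds its last target. There are 200 camera calls.

## Task

Take the tray by its handle and tip the leftover gilt rosettes off its lip into the grey tub, all of them. Then set the emptied tray down, lay every red stone from the wooden crate on it (leaving the blue and amber ones in the crate), and slide the loaded tray level, lip first, fully home into the slot of the drying rack. Leave the spool, the jar and the pliers where they are.

Things in the scene. Friction and masses are not known exactly. Their poses are not given: they have to be found in the camera images.
- tray: Loose aluminium tray, 180 mm long (x), 150 mm wide (y), 0.28 kg. Floor 4 mm; walls 5 mm thick, 26 mm high on both sides and the back (x = -90); the front end (+x) is an open lip, over which pieces slide once the floor is steep (25 to 37 degrees). Black handle at the back (see tray_grip). Origin: underside centre, z up. Starts lip roughly away from the robot.
- tray_grip (a point): Grip point of the handle, (-99, 0, 58) mm in the tray's frame, the same axes. The handle is a flat plate 50 mm wide (y), 12 mm thick, leaning back (to -x) 15 degrees from upright, its middle plane running from (-85, 0, 4) to (-107, 0, 86) mm. Pinch it front and back, the gripper leaning back 15 degrees too; a firm grip (80 N or more) keeps the tray from swinging.
- tray_lip (a point): Middle of the open lip's floor edge, at (90, 0, 4) mm in the tray's frame; the same axes as the tray.
- tub: Fixed grey open-topped plastic tub, 210 x 210 mm outside, 75 mm high, walls and floor 5 mm thick. Origin: underside centre. It stands to the left or to the right of the robot, the crate on the other side.
- crate: Fixed shallow pale wooden crate, 250 (x) x 212 (y) mm outside, 45 mm high, walls and floor 8 mm thick; holds four to six set stones in two rows along its x, each lying roughly along the crate's x. Origin: underside centre.
- rack: Fixed plywood rack with one slot, entered along the rack's +x from the robot's side. Slot board top 50 mm above the bench, x = -94 to +106 mm; cheeks' inner faces y = +-81 mm; along each cheek a strip overhangs inward 20 mm, its underside 34 mm over the board; stop face at x = 94 mm; steel guides flare from the mouth to y = +-97 at x = -118 mm. Origin: underside centre, at bench level.
- rack_slot (a point): Where the tray's origin lies when the tray is fully home against the back stop: at (4, 0, 50) mm in the rack's frame, on the slot board; the same axes as the rack.
- rack_mouth (a point): Middle of the slot board's front edge, at (-94, 0, 50) mm in the rack's frame; the same axes.
- rosette1: Leftover gilt rosette: flat brass disc 46 mm across and 12 mm high with a white bead 24 mm across on top (18 mm high in all), 30 g; starts lying flat on the tray. Three to five are present. Origin: underside centre.
- rosette2: Leftover gilt rosette: flat brass disc 46 mm across and 12 mm high with a white bead 24 mm across on top (18 mm high in all), 30 g; starts lying flat on the tray. Three to five are present. Origin: underside centre.
- rosette3: Leftover gilt rosette: flat brass disc 46 mm across and 12 mm high with a white bead 24 mm across on top (18 mm high in all), 30 g; starts lying flat on the tray. Three to five are present. Origin: underside centre.
- rosette4: Leftover gilt rosette: flat brass disc 46 mm across and 12 mm high with a white bead 24 mm across on top (18 mm high in all), 30 g; starts lying flat on the tray. Three to five are present. Origin: underside centre.
- rosette5: Leftover gilt rosette: flat brass disc 46 mm across and 12 mm high with a white bead 24 mm across on top (18 mm high in all), 30 g; starts lying flat on the tray. Three to five are present. Origin: underside centre.
- red1: Red stone in a brass setting: base 60 mm (x) x 34 mm (y) x 10 mm, stone on top 50 x 26 mm, 22 mm high in all, 45 g; starts in the crate among others. Two to four are present. Origin: underside centre.
- red2: Red stone in a brass setting: base 60 mm (x) x 34 mm (y) x 10 mm, stone on top 50 x 26 mm, 22 mm high in all, 45 g; starts in the crate among others. Two to four are present. Origin: underside centre.
- red3: Red stone in a brass setting: base 60 mm (x) x 34 mm (y) x 10 mm, stone on top 50 x 26 mm, 22 mm high in all, 45 g; starts in the crate among others. Two to four are present. Origin: underside centre.
- red4: Red stone in a brass setting: base 60 mm (x) x 34 mm (y) x 10 mm, stone on top 50 x 26 mm, 22 mm high in all, 45 g; starts in the crate among others. Two to four are present. Origin: underside centre.
- blue: Blue stone in a brass setting, the same shape and size as the red ones (60 x 34 x 22 mm); lies in the crate and stays there. Origin: underside centre.
- amber: Amber stone in a brass setting, the same shape and size as the red ones (60 x 34 x 22 mm); lies in the crate and stays there. Origin: underside centre.
- spool: Bystander: copper wire spool, 60 mm across, 50 mm high, standing. Origin: underside centre.
- jar: Bystander: amber jar, 60 mm across, 75 mm high. Origin: underside centre.
- pliers: Bystander: pliers with red handles, about 160 mm long along x, lying flat.
Things that resemble listed ones, but are neither listed nor needed, are in the scene too. What is shaped like the rosette4 but black, green or turquoise is not meant.

How it is judged:
On the way, in this order (a step that is already met when the one before it is completed fails the run):
1. the tray, with rosettes on it, is tipped with its lip over the tub (angle between tray's own z axis and vertical above 0.3 rad and horizontal distance between tray_lip and tub below 0.13 m and ((x of rosette1 in the frame of tray between -0.1 and 0.1 m and y of rosette1 in the frame of tray between -0.075 and 0.075 m and z of rosette1 in the frame of tray between -0.002 and 0.05 m) or (x of rosette2 in the frame of tray between -0.1 and 0.1 m and y of rosette2 in the frame of tray between -0.075 and 0.075 m and z of rosette2 in the frame of tray between -0.002 and 0.05 m) or (x of rosette3 in the frame of tray between -0.1 and 0.1 m and y of rosette3 in the frame of tray between -0.075 and 0.075 m and z of rosette3 in the frame of tray between -0.002 and 0.05 m) or (x of rosette4 in the frame of tray between -0.1 and 0.1 m and y of rosette4 in the frame of tray between -0.075 and 0.075 m and z of rosette4 in the frame of tray between -0.002 and 0.05 m) or (x of rosette5 in the frame of tray between -0.1 and 0.1 m and y of rosette5 in the frame of tray between -0.075 and 0.075 m and z of rosette5 in the frame of tray between -0.002 and 0.05 m))), for 0.05 s.
2. all the rosettes lie in the tub (x of rosette1 in the frame of tub between -0.1 and 0.1 m and y of rosette1 in the frame of tub between -0.1 and 0.1 m and z of rosette1 in the frame of tub between -0.002 and 0.065 m and x of rosette2 in the frame of tub between -0.1 and 0.1 m and y of rosette2 in the frame of tub between -0.1 and 0.1 m and z of rosette2 in the frame of tub between -0.002 and 0.065 m and x of rosette3 in the frame of tub between -0.1 and 0.1 m and y of rosette3 in the frame of tub between -0.1 and 0.1 m and z of rosette3 in the frame of tub between -0.002 and 0.065 m and x of rosette4 in the frame of tub between -0.1 and 0.1 m and y of rosette4 in the frame of tub between -0.1 and 0.1 m and z of rosette4 in the frame of tub between -0.002 and 0.065 m and x of rosette5 in the frame of tub between -0.1 and 0.1 m and y of rosette5 in the frame of tub between -0.1 and 0.1 m and z of rosette5 in the frame of tub between -0.002 and 0.065 m), for 0.2 s.
3. all the red stones lie on the tray, which is level (x of red1 in the frame of tray between -0.09 and 0.085 m and y of red1 in the frame of tray between -0.07 and 0.07 m and z of red1 in the frame of tray between -0.002 and 0.035 m and x of red2 in the frame of tray between -0.09 and 0.085 m and y of red2 in the frame of tray between -0.07 and 0.07 m and z of red2 in the frame of tray between -0.002 and 0.035 m and x of red3 in the frame of tray between -0.09 and 0.085 m and y of red3 in the frame of tray between -0.07 and 0.07 m and z of red3 in the frame of tray between -0.002 and 0.035 m and x of red4 in the frame of tray between -0.09 and 0.085 m and y of red4 in the frame of tray between -0.07 and 0.07 m and z of red4 in the frame of tray between -0.002 and 0.035 m and angle between tray's own z axis and vertical below 0.15 rad), for 0.2 s.
At the end, for the whole second after the job is handed in: The tray is level in the rack slot, within 12 mm of fully home lengthwise and sideways, released; every red stone lies on its floor; every rosette is in the tub; the blue and amber stones are still in the crate; all at rest (all of step 2 and x of red1 in the frame of tray between -0.09 and 0.085 m and y of red1 in the frame of tray between -0.07 and 0.07 m and z of red1 in the frame of tray between -0.002 and 0.035 m and x of red2 in the frame of tray between -0.09 and 0.085 m and y of red2 in the frame of tray between -0.07 and 0.07 m and z of red2 in the frame of tray between -0.002 and 0.035 m and x of red3 in the frame of tray between -0.09 and 0.085 m and y of red3 in the frame of tray between -0.07 and 0.07 m and z of red3 in the frame of tray between -0.002 and 0.035 m and x of red4 in the frame of tray between -0.09 and 0.085 m and y of red4 in the frame of tray between -0.07 and 0.07 m and z of red4 in the frame of tray between -0.002 and 0.035 m and x of blue in the frame of crate between -0.125 and 0.125 m and y of blue in the frame of crate between -0.106 and 0.106 m and z of blue in the frame of crate between -0.002 and 0.05 m and x of amber in the frame of crate between -0.125 and 0.125 m and y of amber in the frame of crate between -0.106 and 0.106 m and z of amber in the frame of crate between -0.002 and 0.05 m and x of tray in the frame of rack_slot between -0.012 and 0.012 m and y of tray in the frame of rack_slot between -0.012 and 0.012 m and z of tray in the frame of rack_slot between -0.006 and 0.006 m and angle between tray's own z axis and vertical below 0.08 rad and linear speed of each of tray, red1, red2, red3, red4, rosette1, rosette2, rosette3, rosette4, rosette5 below 0.02 m/s); the robot touches nothing.
It fails at once if the spool is shoved away (more than 40 mm) (distance of spool from where it was at the start of the episode above 0.04 m).
It fails at once if the jar is shoved away (more than 40 mm) (distance of jar from where it was at the start of the episode above 0.04 m).
It fails at once if the pliers is shoved away (more than 40 mm) (distance of pliers from where it was at the start of the episode above 0.04 m).
Of rosette1, rosette2, rosette3, rosette4, rosette5 only 3 to 5 are there at a start; the rules pass over those that are not, and their reading is None.
Of red1, red2, red3, red4 only 2 to 4 are there at a start; the rules pass over those that are not, and their reading is None.
At some moment in a run one of tray, red1, red2, red3, red4 may be knocked a few centimetres aside while the robot is not near it.
It also fails if it takes over 210 s, if anything falls off the work surface, if the arm or the gripper's body presses on something with over 40 N, if the wrist force passes 120 N, or if a joint passes its speed limit or range.

## Working session

There is one attempt and no reset: what is moved stays moved. The work goes in short steps, Python scripts to look and compute and a tool call to move; the robot and the scene stay as the last step left them, time stands still between calls to the robot, and variables do not carry over. Pictures are saved under pics/ and viewed, at most 14 in all, crops included, and the job is handed in when it is done.

Besides the shell and the picture viewer there is one more tool, called after "Call:" by a JSON object that holds its "method" and its "body". servo_tool: Moves the arm, as the interface text tells. Its arguments: {"type":"object","properties":{"series":{"type":"array"},"force":{"type":"number"}},"required":["series"]}

```bash
mkdir -p pics; cat > h.py <<'E'
import numpy as np, cv2
from scipy.spatial.transform import Rotation as R
from station import robot
def cap(n,save=None):
    c=robot.capture(n)
    if save: cv2.imwrite(f'pics/{save}.png',c['frame'][:,:,::-1])
    return c
def ray(c,uv):
    K=np.array(c['camera_matrix']);T=np.array(c['cam_to_world']);k=c['k1']
    k=float(np.ravel(k)[0])
    p=(np.atleast_2d(uv)-K[:2,2])/[K[0,0],K[1,1]]
    q=p.copy()
    for _ in range(20): q=p/(1+k*(q**2).sum(1,keepdims=True))
    d=np.c_[q,np.ones(len(q))]@T[:3,:3].T
    return T[:3,3],d
def onz(c,uv,z):
    o,d=ray(c,uv); return o+d*((z-o[2])/d[:,2:])
def proj(c,P):
    K=np.array(c['camera_matrix']);T=np.array(c['cam_to_world']);k=float(np.ravel(c['k1'])[0])
    q=(np.atleast_2d(P)-T[:3,3])@T[:3,:3]; q=q[:,:2]/q[:,2:]
    q=q*(1+k*(q**2).sum(1,keepdims=True))
    return q*[K[0,0],K[1,1]]+K[:2,2]
E
python3 - <<'E'
from h import *
for n in ('top','side'):
    c=cap(n,n+'0'); print(n,np.round(c['camera_matrix'],1).tolist(),c['k1'],np.round(c['cam_to_world'],3).tolist())
o=robot.get_obs(); print(o['time_s'],o['ee_pos'],o['ee_rot'],o['grip_width'],o['contact_force'])
E
```

```text
top [[571.9, 0.0, 317.9], [0.0, 571.9, 239.5], [0.0, 0.0, 1.0]] -0.1761553438999349 [[0.096, -0.973, 0.209, 0.319], [-0.995, -0.094, 0.019, -0.098], [0.001, -0.21, -0.978, 1.308], [0.0, 0.0, 0.0, 1.0]]
side [[468.3, 0.0, 322.1], [0.0, 468.3, 239.9], [0.0, 0.0, 1.0]] 0.03284524368997315 [[-0.792, -0.443, 0.42, 0.066], [-0.61, 0.571, -0.549, 0.551], [0.004, -0.691, -0.723, 0.9], [0.0, 0.0, 0.0, 1.0]]
0.1 [0.19336926 0.59383356 0.24432951] [ 3.10082703e+00 -4.92392336e-01 -2.98794059e-04] 0.08557279852264366 [ 0.21305479  0.74596036 -0.72890282]
```

View pics/top0.png

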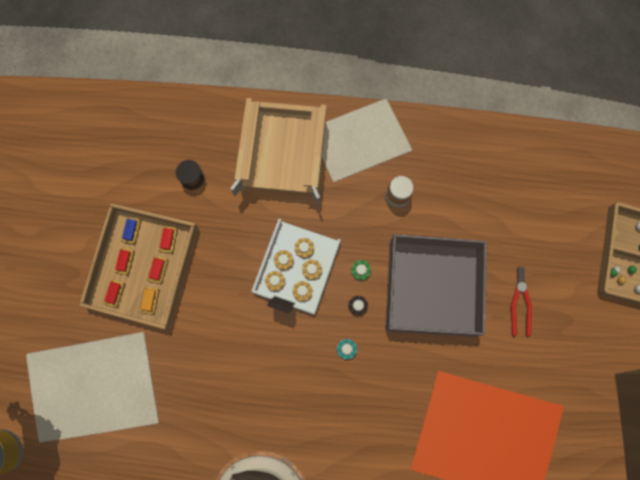

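View pics/side0.png

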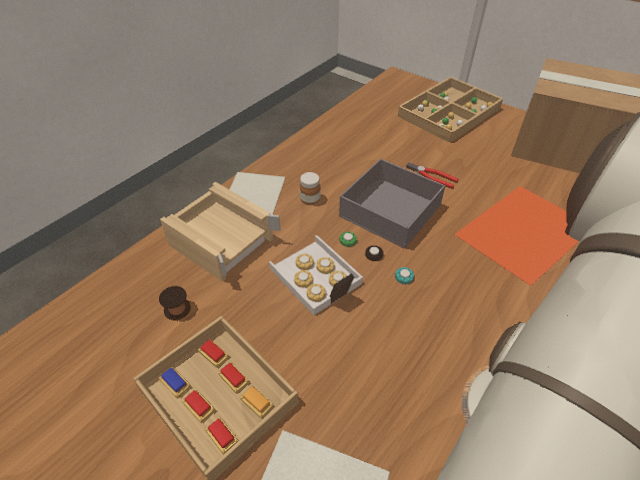

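The top view shows the rack (285,145), tray with 5 gilt rosettes (300,265) and handle at (280,303), tub (437,285), and crate (140,265) with 4 red stones, 1 blue and 1 amber. The spool is at (190,175), the jar at (400,190) and the pliers at (521,300). The green, black and turquoise rosettes at (361,269), (358,305) and (347,349) are decoys, and the crate far right with small stones is a look-alike. The wooden crate with set stones is the left one.

```bash
cat >> h.py <<'E'
def crop(c,x0,y0,x1,y1,s,name,pts=()):
    im=c['frame'][y0:y1,x0:x1,::-1]; im=cv2.resize(im,None,fx=s,fy=s,interpolation=cv2.INTER_CUBIC)
    for u in range((x0+19)//20*20,x1,20):
        cv2.line(im,(int((u-x0)*s),0),(int((u-x0)*s),6),(0,255,255),1); cv2.putText(im,str(u),(int((u-x0)*s)+2,10),0,.33,(0,255,255),1)
    for v in range((y0+19)//20*20,y1,20):
        cv2.line(im,(0,int((v-y0)*s)),(6,int((v-y0)*s)),(0,255,255),1); cv2.putText(im,str(v),(7,int((v-y0)*s)+4),0,.33,(0,255,255),1)
    for p in pts: cv2.circle(im,(int((p[0]-x0+.5)*s),int((p[1]-y0+.5)*s)),2,(255,0,255),-1)
    cv2.imwrite(f'pics/{name}.png',im)
def quad(m):
    cs,_=cv2.findContours(m.astype(np.uint8),cv2.RETR_EXTERNAL,cv2.CHAIN_APPROX_NONE)
    return max(cs,key=cv2.contourArea)
E
python3 - <<'E'
from h import *
c=cap('top'); crop(c,225,90,425,325,2.5,'topA')
s=cap('side'); crop(s,150,175,370,320,3.6,'sideA')
f=c['frame']; hsv=cv2.cvtColor(f,cv2.COLOR_RGB2HSV)
# tray mask
m=(hsv[...,1]<60)&(hsv[...,2]>120); w=np.zeros_like(m); w[210:325,245:345]=1
k=quad(m&w); print('tray',cv2.contourArea(k),cv2.minAreaRect(k))
# stones
for n,cond in dict(red=((hsv[...,0]<8)|(hsv[...,0]>172))&(hsv[...,1]>170),blue=(hsv[...,0]>105)&(hsv[...,0]<135)&(hsv[...,1]>120),amber=(hsv[...,0]>14)&(hsv[...,0]<24)&(hsv[...,1]>190)).items():
    w=np.zeros_like(m); w[205:330,80:200]=1
    cs,_=cv2.findContours((cond&w).astype(np.uint8),cv2.RETR_EXTERNAL,cv2.CHAIN_APPROX_NONE)
    for k in cs:
        if cv2.contourArea(k)<40: continue
        P=onz(c,k[:,0,:].astype(float),0.030)[:,:2]; r=cv2.minAreaRect((P*1000).astype(np.float32)); print(n,np.round(r[0],1),np.round(r[1],1),round(r[2],1))
# tub
m2=(hsv[...,2]<110)&(hsv[...,1]<60); w=np.zeros_like(m); w[225:345,380:495]=1
k=quad(m2&w); r=cv2.minAreaRect(k); b=cv2.boxPoints(r);print('tub px',b.round(0).tolist(),onz(c,b,0.075).round(3).tolist())
E
```

```text
tray 4956.0 ((295.6369323730469, 265.69537353515625), (67.56249237060547, 79.21118927001953), 19.440034866333008)
red [423.5 385.9] [24.7 46.4] 79.7
red [489.3 290.2] [24.6 46.9] 82.2
red [500.9 373.3] [25.  46.9] 83.4
red [562.2 276.5] [24.5 47.2] 87.4
blue [574.7 368.5] [21.6 44.8] 85.3
amber [418.4 303.8] [44. 12.] 0.6
tub px [[386.0, 330.0], [391.0, 235.0], [488.0, 240.0], [483.0, 336.0]] [[0.399, -0.239, 0.075], [0.61, -0.235, 0.075], [0.619, -0.454, 0.075], [0.405, -0.451, 0.075]]
```

View pics/topA.png

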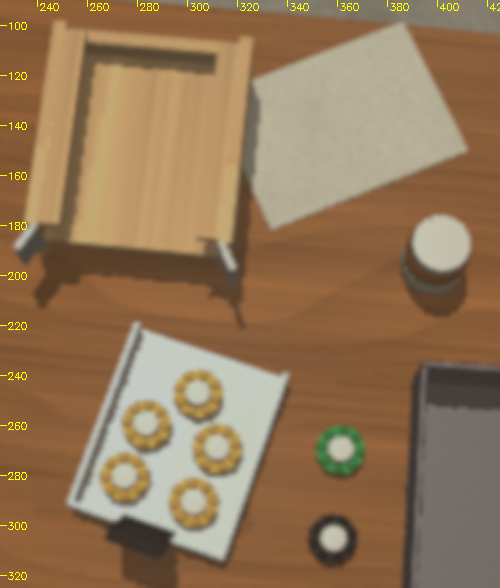

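View pics/sideA.png

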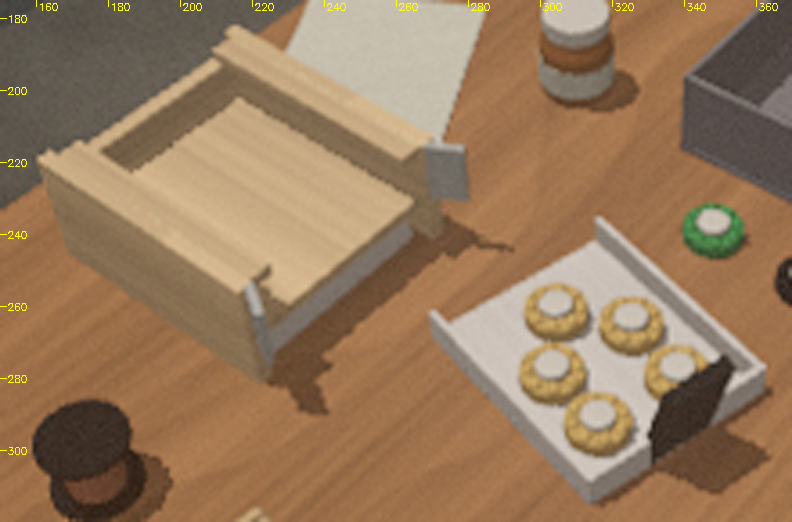

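Top crop: tray wall-top corners are at about (279,219), (340,240), (315,315) and (252,291). Five gilt rosettes lie on it, and the green and black decoys sit outside. The board's front edge runs about (252,186)–(307,192) and its stop edge about (263,116)–(311,120). The side crop agrees: tray corners (270,262), (316,235), (362,277), (314,310), and board front edge (230,260)–(264,231).

```bash
python3 - <<'E'
from h import *
c=cap('top');s=cap('side')
def fit(W,M):
    W=W[:,:2];mw=W.mean(0);mm=M.mean(0);A=(M-mm).T@(W-mw);th=np.arctan2(A[0,1]-A[1,0],A[0,0]+A[1,1])
    Rm=np.array([[np.cos(th),-np.sin(th)],[np.sin(th),np.cos(th)]]);t=mw-Rm@mm
    return t,th,np.linalg.norm((M@Rm.T+t)-W,axis=1)
M=np.array([[90,75],[90,-75],[-90,-75],[-90,75]])/1000
for cc,uv in((c,[[279.3,219.5],[340,240],[315,315],[252,291]]),(s,[[269.7,262.3],[316.3,235.5],[362.3,276.7],[314,310]])):
    W=onz(cc,np.array(uv),.026);t,th,e=fit(W,M);print('tray',t.round(4),th.round(4),e.round(4))
for cc,uv in((c,[[252,186.3],[307.4,191.6],[263,115.8],[311,120]]),(s,[[230,259.7],[264.4,231.4]])):
    print('board',onz(cc,np.array(uv),.05).round(4).tolist())
for z in (.09,.1,.11):
  print(z,onz(c,np.array([[249,98],[326,105.2],[235,178.8],[318,187]]),z)[:,:2].round(4).tolist(), onz(s,np.array([[161,218.5],[214.5,182.5],[218,254.5],[266,216]]),z)[:,:2].round(4).tolist())
hsv=cv2.cvtColor(s['frame'],cv2.COLOR_RGB2HSV)
E
```

```text
tray [ 0.5281 -0.0311] -0.243 [0.0012 0.0015 0.0019 0.0024]
tray [ 0.5256 -0.024 ] -0.234 [0.0023 0.0008 0.0022 0.0014]
board [[0.699, 0.0892, 0.05], [0.6983, -0.0392, 0.05], [0.8764, 0.0852, 0.05], [0.8761, -0.0299, 0.05]]
board [[0.6949, 0.0929, 0.05], [0.6947, -0.029, 0.05]]
0.09 [[0.901, 0.1176], [0.8989, -0.063], [0.7009, 0.1236], [0.6991, -0.0635]] [[0.8984, 0.1224], [0.8974, -0.0569], [0.6988, 0.12], [0.6989, -0.0445]]
0.1 [[0.8962, 0.1159], [0.8942, -0.0633], [0.6977, 0.1217], [0.696, -0.0638]] [[0.8882, 0.1277], [0.8871, -0.0494], [0.691, 0.1253], [0.6911, -0.0372]]
0.11 [[0.8914, 0.1141], [0.8894, -0.0636], [0.6946, 0.1199], [0.6929, -0.0641]] [[0.8779, 0.133], [0.8769, -0.0419], [0.6832, 0.1307], [0.6833, -0.0298]]
```

Top and side agree on sizes, but they differ by about 6 mm in y. I'll check that against the gripper, whose pose is known. Next is a move planner that prints rows, then the approach over the handle.

```bash
cat >> h.py <<'E'
def rotm(yaw,tilt):
    """tool: fingers close along direction yaw; z leans tilt forward (along yaw) from down; tool x = right of yaw"""
    c,s=np.cos(yaw),np.sin(yaw); f=np.array([c,s,0]); u=np.array([0,0,1.])
    z=np.sin(tilt)*f-np.cos(tilt)*u; y=-np.cos(tilt)*f-np.sin(tilt)*u
    return np.c_[np.cross(y,z),y,z]
def plan(way,grip,start=None,vmax=.028,wmax=.14):
    """way: list of (pos,Rm[,vmax]). prints rows"""
    import json
    if start is None:
        o=robot.get_obs(); p=np.array(o['ee_pos']);A=R.from_rotvec(o['ee_rot'])
    else: p=np.array(start[0]);A=R.from_matrix(start[1])
    rows=[]
    for w in way:
        q,B=np.array(w[0],float),R.from_matrix(w[1]); v=w[2] if len(w)>2 else vmax
        p0,A0=p,A; rv=(A0.inv()*B).as_rotvec()
        n=max(1,int(np.ceil(max(np.linalg.norm(q-p0)/v,np.linalg.norm(rv)/wmax))))
        for k in range(1,n+1):
            pt=p0+(q-p0)*k/n; At=A0*R.from_rotvec(rv*k/n)
            d=np.round(A.inv().apply(pt-p)/.03,2); t=np.round((A.inv()*At).as_rotvec()/(2*np.pi),3)
            rows.append([grip,(d+0).tolist(),(t+0).tolist()])
            p=p+A.apply(d*.03); A=A*R.from_rotvec(t*2*np.pi)
    for i in range(0,len(rows),10): print(json.dumps(rows[i:i+10]).replace(' ',''))
    return p,A.as_matrix()
E
python3 - <<'E'
from h import *
yaw=-.238; t=np.array([.5275,-.0275]); f=np.array([np.cos(yaw),np.sin(yaw)])
g=np.r_[t-.099*f,.058]; B=rotm(yaw,np.radians(15)); tcp=g+.005*B[:,2]; print('tcp',tcp)
pre=tcp-.11*B[:,2]; mid=np.array([.38,.35,.26])
plan([(mid,B),(pre,B)],1)
E
```

```text
tcp [ 0.43254828 -0.00446491  0.05317037]
[[1,[0.77,0.53,-0.05],[0.003,0.003,0.021]],[1,[0.83,0.42,-0.03],[0.003,0.003,0.022]],[1,[0.88,0.3,-0.03],[0.003,0.002,0.021]],[1,[0.91,0.19,-0.03],[0.003,0.003,0.022]],[1,[0.93,0.05,-0.01],[0.003,0.003,0.021]],[1,[0.93,-0.06,0.01],[0.003,0.003,0.022]],[1,[0.91,-0.2,0.03],[0.003,0.003,0.021]],[1,[0.88,-0.31,0.06],[0.003,0.002,0.022]],[1,[0.83,-0.43,0.06],[0.004,0.003,0.021]],[1,[0.76,-0.53,0.1],[0.003,0.003,0.022]]]
[[1,[0.67,-0.63,0.12],[0.003,0.003,0.021]],[1,[0.85,-0.19,0.32],[0.0,0.0,0.0]],[1,[0.85,-0.2,0.32],[0.0,0.0,0.0]],[1,[0.86,-0.19,0.32],[0.0,0.0,0.0]],[1,[0.85,-0.19,0.32],[0.0,0.0,0.0]],[1,[0.85,-0.2,0.32],[0.0,0.0,0.0]],[1,[0.85,-0.19,0.32],[0.0,0.0,0.0]],[1,[0.86,-0.19,0.32],[0.0,0.0,0.0]],[1,[0.85,-0.2,0.32],[0.0,0.0,0.0]],[1,[0.85,-0.19,0.32],[0.0,0.0,0.0]]]
[[1,[0.85,-0.2,0.32],[0.0,0.0,0.0]],[1,[0.85,-0.19,0.32],[0.0,0.0,0.0]],[1,[0.86,-0.19,0.32],[0.0,0.0,0.0]],[1,[0.85,-0.2,0.32],[0.0,0.0,0.0]]]
```

Call:
{"method": "servo_tool", "body": {"series": [[1,[0.77,0.53,-0.05],[0.003,0.003,0.021]],[1,[0.83,0.42,-0.03],[0.003,0.003,0.022]],[1,[0.88,0.3,-0.03],[0.003,0.002,0.021]],[1,[0.91,0.19,-0.03],[0.003,0.003,0.022]],[1,[0.93,0.05,-0.01],[0.003,0.003,0.021]],[1,[0.93,-0.06,0.01],[0.003,0.003,0.022]],[1,[0.91,-0.2,0.03],[0.003,0.003,0.021]],[1,[0.88,-0.31,0.06],[0.003,0.002,0.022]],[1,[0.83,-0.43,0.06],[0.004,0.003,0.021]],[1,[0.76,-0.53,0.1],[0.003,0.003,0.022]]]}}

```text
time_s: 1.3
ee_pos: [0.3636, 0.371, 0.2591]
ee_rot: [-1.988, 2.213, -0.287]
contact_force: [0.4, -0.5, -0.4]
grip_width: 0.0856
gripper_force: 0.0
```

Call:
{"method": "servo_tool", "body": {"series": [[1,[0.67,-0.63,0.12],[0.003,0.003,0.021]],[1,[0.85,-0.19,0.32],[0,0,0]],[1,[0.85,-0.2,0.32],[0,0,0]],[1,[0.86,-0.19,0.32],[0,0,0]],[1,[0.85,-0.19,0.32],[0,0,0]],[1,[0.85,-0.2,0.32],[0,0,0]],[1,[0.85,-0.19,0.32],[0,0,0]],[1,[0.86,-0.19,0.32],[0,0,0]],[1,[0.85,-0.2,0.32],[0,0,0]],[1,[0.85,-0.19,0.32],[0,0,0]]]}}

```text
time_s: 2.3
ee_pos: [0.3972, 0.1085, 0.1905]
ee_rot: [-1.833, 2.326, -0.309]
contact_force: [0.7, -0.1, 0.5]
grip_width: 0.0854
gripper_force: 0.0
```

Call:
{"method": "servo_tool", "body": {"series": [[1,[0.85,-0.2,0.32],[0,0,0]],[1,[0.85,-0.19,0.32],[0,0,0]],[1,[0.86,-0.19,0.32],[0,0,0]],[1,[0.85,-0.2,0.32],[0,0,0]],[1,[0,0,0],[0,0,0]],[1,[0,0,0],[0,0,0]]]}}

```text
time_s: 2.9
ee_pos: [0.4053, 0.0021, 0.1599]
ee_rot: [-1.832, 2.328, -0.31]
contact_force: [1.6, 0.1, -0.5]
grip_width: 0.0854
gripper_force: 0.0
```

```bash
python3 - <<'E'
from h import *
o=robot.get_obs(); p=np.array(o['ee_pos']);A=R.from_rotvec(o['ee_rot']).as_matrix()
print(o['time_s'],p,o['joint_positions'],A.round(3).tolist(),o['contact_force'])
c=cap('top');s=cap('side')
pts=np.array([p+A@[0,a,b] for a in(.0425,-.0425) for b in(.001,)]+[p])
a=proj(c,pts);b=proj(s,pts);print(a,b)
crop(c,225,200,365,340,4,'t1',a); crop(s,240,150,440,320,3.5,'s1',b)
x=cv2.imread('pics/t1.png');y=cv2.imread('pics/s1.png');y=cv2.resize(y,(int(y.shape[1]*.6),int(y.shape[0]*.6)))
E
```

```text
2.9 [0.40528199 0.00210262 0.15985574] [ 0.52053459 -0.02025072 -0.91232456  0.37371107 -0.5145295  -1.06909229] [[-0.235, -0.938, 0.254], [-0.972, 0.227, -0.061], [-0.0, -0.261, -0.965]] [ 1.57032523  0.10608092 -0.54404546]
[[265.1300888  332.97570023]
 [278.10332985 293.52489771]
 [271.49584411 313.43563314]] [[365.1978417  278.5758419 ]
 [339.78224773 248.38796226]
 [352.40992921 263.03289708]]
```

View pics/t1.png

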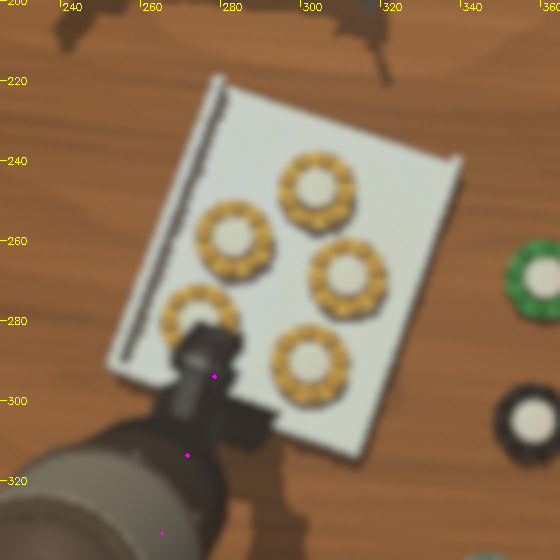

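View pics/s1.png

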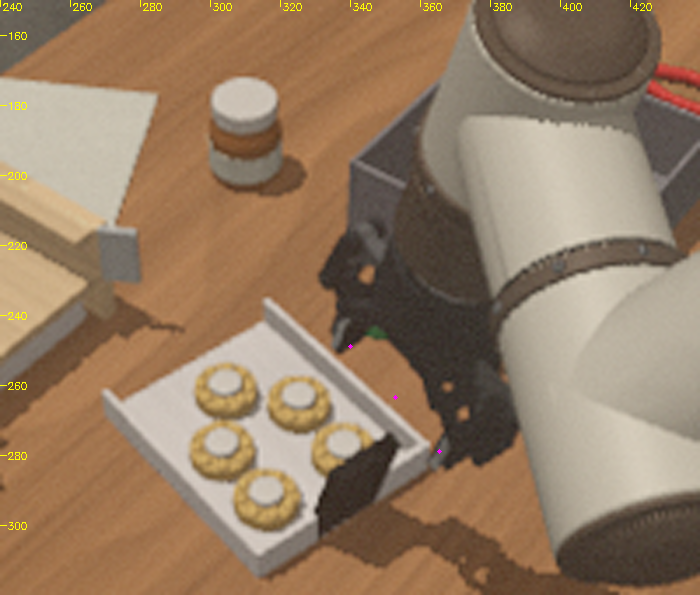

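The side view shows the fingers at px (338,249) and (365,280), matching the projected tips to about 1–2 px. The side calibration is adequate. The pads are lined up above the handle (345,283), so I'll descend and grip.

Call:
{"method": "servo_tool", "body": {"series": [[1,[0,0,0.73],[0,0,0]],[1,[0,0,0.73],[0,0,0]],[1,[0,0,0.73],[0,0,0]],[1,[0,0,0.73],[0,0,0]],[1,[0,0,0.73],[0,0,0]],[1,[0,0,0],[0,0,0]]], "force": 100}}

```text
time_s: 3.6
ee_pos: [0.4374, -0.0025, 0.0729]
ee_rot: [-1.849, 2.344, -0.287]
contact_force: [0.3, 0.1, 0.3]
grip_width: 0.0856
gripper_force: 0.0
```

```bash
python3 - <<'E'
from h import *
o=robot.get_obs(); print(o['ee_pos'],o['contact_force'])
c=cap('top');s=cap('side')
crop(c,230,210,370,330,2.8,'t2'); crop(s,250,200,400,320,2.8,'s2')
x=cv2.imread('pics/t2.png');y=cv2.imread('pics/s2.png');h=min(len(x),len(y));cv2.imwrite('pics/ts2.png',np.hstack([x[:h],y[:h]])[:,:800])
E
```

```text
[ 0.43740597 -0.00252671  0.07292085] [0.32072345 0.05291064 0.3396866 ]
```

View pics/ts2.png

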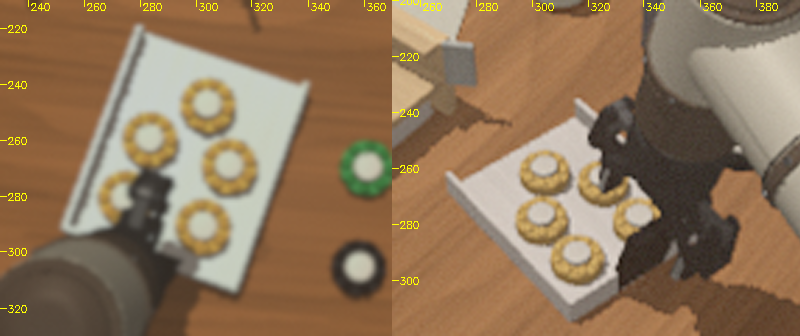

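```bash
python3 - <<'E'
from h import *
o=robot.get_obs(); print(np.round(o['joint_positions'],3),o['ee_rot'],R.from_rotvec(o['ee_rot']).as_matrix().round(3).tolist())
E
```

```text
[ 0.304  0.2   -1.068  0.916 -0.161 -1.437] [-1.84714063  2.34273381 -0.28777808] [[-0.234, -0.945, 0.23], [-0.972, 0.226, -0.061], [0.005, -0.238, -0.971]]
```

The descent stopped at joint limits (j3 −1.068, j5 −0.161), with the TCP at z 0.073. The pads still overlap the handle plate by about 26 mm and the fingers straddle it, so I'll grip here and regrip lower once the tray is farther out.

Call:
{"method": "servo_tool", "body": {"series": [[-1,[0,0,0],[0,0,0]],[-1,[0,0,0],[0,0,0]],[-1,[0,0,0],[0,0,0]],[-1,[0,0,0],[0,0,0]],[-1,[0,0,0],[0,0,0]],[-1,[0,0,0],[0,0,0]],[-1,[0,0,0],[0,0,0]],[-1,[0,0,0],[0,0,0]]], "force": 110}}

```text
time_s: 4.5
ee_pos: [0.4368, -0.0032, 0.0738]
ee_rot: [-1.846, 2.345, -0.288]
contact_force: [-3.9, 0.4, 4.9]
grip_width: 0.0098
gripper_force: 107.4
```

```bash
python3 - <<'E'
from h import *
o=robot.get_obs(); p=np.array(o['ee_pos']);A=R.from_rotvec(o['ee_rot']).as_matrix()
print(o['time_s'],p,o['grip_width'],o['gripper_force'],o['contact_force'],np.round(o['joint_positions'],3))
# lift straight up & slightly forward
plan([(p+[0.03,0,.06],A,.015),(p+[0.04,0,.12],rotm(-.238,np.radians(14)),.02)],-1)
E
```

```text
4.5 [ 0.43682615 -0.00322398  0.07384323] 0.009792027032478464 107.43100163235795 [-3.92550146  0.4147958   4.92917499] [ 0.303  0.2   -1.068  0.917 -0.161 -1.437]
[[-1,[-0.04,-0.28,-0.34],[0.0,0.0,0.0]],[-1,[-0.05,-0.29,-0.35],[0.0,0.0,0.0]],[-1,[-0.04,-0.28,-0.34],[0.0,0.0,0.0]],[-1,[-0.05,-0.29,-0.34],[0.0,0.0,0.0]],[-1,[-0.04,-0.28,-0.34],[0.0,0.0,0.0]],[-1,[-0.02,-0.2,-0.47],[0.0,0.0,0.0]],[-1,[-0.02,-0.2,-0.46],[0.0,0.0,0.0]],[-1,[-0.01,-0.19,-0.47],[0.0,-0.001,0.0]],[-1,[-0.02,-0.2,-0.47],[0.001,0.0,0.0]]]
```

Call:
{"method": "servo_tool", "body": {"series": [[-1,[-0.04,-0.28,-0.34],[0,0,0]],[-1,[-0.05,-0.29,-0.35],[0,0,0]],[-1,[-0.04,-0.28,-0.34],[0,0,0]],[-1,[-0.05,-0.29,-0.34],[0,0,0]],[-1,[-0.04,-0.28,-0.34],[0,0,0]],[-1,[-0.02,-0.2,-0.47],[0,0,0]],[-1,[-0.02,-0.2,-0.46],[0,0,0]],[-1,[-0.01,-0.19,-0.47],[0,0,0]],[-1,[-0.02,-0.2,-0.47],[0,0,0]]]}}

```text
time_s: 5.4
ee_pos: [0.4752, -0.0048, 0.1905]
ee_rot: [-1.847, 2.349, -0.291]
contact_force: [0.6, -0.1, -3.2]
grip_width: 0.0103
gripper_force: 107.5
```

```bash
python3 - <<'E'
from h import *
o=robot.get_obs(); p=np.array(o['ee_pos']);A=R.from_rotvec(o['ee_rot']).as_matrix()
print(o['time_s'],p,o['grip_width'],o['gripper_force'],o['contact_force'],o['moment'],np.round(o['joint_positions'],3),A.round(3).tolist())
c=cap('top');s=cap('side')
crop(c,230,180,380,330,2.6,'t3'); crop(s,220,140,400,290,2.2,'s3')
x=cv2.imread('pics/t3.png');y=cv2.imread('pics/s3.png');h=min(len(x),len(y));cv2.imwrite('pics/ts3.png',np.hstack([x[:h],y[:h]])[:,:800])
E
```

```text
5.4 [ 0.47521349 -0.00478931  0.19051268] 0.010263362193208907 107.53720164299011 [ 0.64191935 -0.07483147 -3.2368224 ] [0.25100493 0.98705041 0.02873054] [ 0.42   0.079 -0.669  0.253 -0.654 -0.846] [[-0.237, -0.945, 0.227], [-0.971, 0.228, -0.065], [0.01, -0.236, -0.972]]
```

View pics/ts3.png

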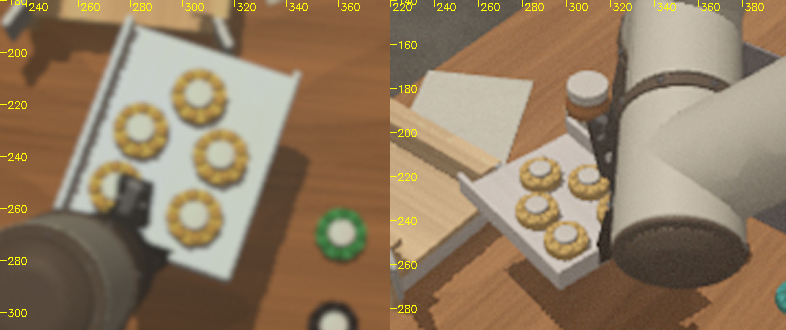

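All five rosettes are still on the lifted, level tray. I'll swing it so the lip points into the tub from the left.

```bash
cat >> h.py <<'E'
tub=np.array([.507,-.342])
def tip(psi,th,zl,d=.045,lean=13.7):
    th=np.radians(th);u=np.array([np.cos(psi),np.sin(psi)]);L=tub-d*u
    r=-.1937*np.cos(th)+.0698*np.sin(th); z=zl+.1937*np.sin(th)+.0698*np.cos(th)
    return np.r_[L+r*u,z],rotm(psi,np.radians(lean)-th)
E
python3 - <<'E'
from h import *
w=[(*tip(-1.4,0,.16),.02)]
plan(w,-1,wmax=.1)
E
```

```text
[[-1,[0.29,-0.06,-0.09],[0.0,0.004,0.015]],[-1,[0.28,-0.09,-0.08],[0.0,0.003,0.015]],[-1,[0.27,-0.11,-0.08],[0.0,0.004,0.015]],[-1,[0.26,-0.14,-0.07],[0.0,0.004,0.015]],[-1,[0.25,-0.17,-0.06],[-0.001,0.003,0.015]],[-1,[0.24,-0.18,-0.06],[0.0,0.004,0.015]],[-1,[0.21,-0.21,-0.06],[0.0,0.003,0.015]],[-1,[0.2,-0.23,-0.05],[0.0,0.004,0.015]],[-1,[0.18,-0.24,-0.05],[0.0,0.004,0.015]],[-1,[0.15,-0.26,-0.04],[0.0,0.003,0.015]]]
[[-1,[0.13,-0.27,-0.04],[0.0,0.004,0.015]],[-1,[0.11,-0.29,-0.04],[0.0,0.003,0.015]]]
```

Call:
{"method": "servo_tool", "body": {"series": [[-1,[0.29,-0.06,-0.09],[0,0.004,0.015]],[-1,[0.28,-0.09,-0.08],[0,0.003,0.015]],[-1,[0.27,-0.11,-0.08],[0,0.004,0.015]],[-1,[0.26,-0.14,-0.07],[0,0.004,0.015]],[-1,[0.25,-0.17,-0.06],[-0.001,0.003,0.015]],[-1,[0.24,-0.18,-0.06],[0,0.004,0.015]],[-1,[0.21,-0.21,-0.06],[0,0.003,0.015]],[-1,[0.2,-0.23,-0.05],[0,0.004,0.015]],[-1,[0.18,-0.24,-0.05],[0,0.004,0.015]],[-1,[0.15,-0.26,-0.04],[0,0.003,0.015]]]}}

```text
time_s: 6.5
ee_pos: [0.4666, -0.0902, 0.2209]
ee_rot: [-0.55, 3.031, -0.367]
contact_force: [0.2, 0.2, -4.0]
grip_width: 0.0103
gripper_force: 107.5
```

Call:
{"method": "servo_tool", "body": {"series": [[-1,[0.13,-0.27,-0.04],[0,0.004,0.015]],[-1,[0.11,-0.29,-0.04],[0,0.003,0.015]],[-1,[0,0,0],[0,0,0]]]}}

```text
time_s: 6.8
ee_pos: [0.4652, -0.1075, 0.2277]
ee_rot: [-0.26, 3.089, -0.375]
contact_force: [0.7, 0.4, -3.7]
grip_width: 0.0098
gripper_force: 107.6
```

```bash
python3 - <<'E'
from h import *
o=robot.get_obs(); p=np.array(o['ee_pos']);A=R.from_rotvec(o['ee_rot']).as_matrix()
T,B=tip(-1.4,0,.16);print(o['time_s'],p,T,o['grip_width'],np.round(o['joint_positions'],3),(A-B).round(3).tolist())
print('A');q=plan([(*tip(-1.4,8,.135),.02),(*tip(-1.4,16,.115),.02),(*tip(-1.4,20,.11),.02)],-1,wmax=.08)
print('B');q=plan([(*tip(-1.4,t,.11-.001*(t-20)),.02) for t in (24,28,32,36,40,43)],-1,start=q,wmax=.04)
c=cap('top');crop(c,330,180,500,350,3.5,'t4')
E
```

```text
6.8 [ 0.46516962 -0.10749948  0.227663  ] [ 0.46642884 -0.10677315  0.2298    ] 0.009842125114128512 [ 0.253  0.117 -0.534  0.294 -0.963 -1.83 ] [[-0.0, 0.003, -0.001], [0.003, -0.0, -0.002], [0.001, -0.002, 0.001]]
A
[[-1,[-0.02,-0.19,-0.01],[-0.011,0.0,0.0]],[-1,[-0.03,-0.19,-0.03],[-0.012,0.0,0.0]],[-1,[0.0,-0.26,-0.05],[-0.011,0.0,0.0]],[-1,[0.0,-0.26,-0.06],[-0.011,0.0,0.0]],[-1,[0.0,-0.28,-0.23],[-0.011,0.0,0.0]]]
B
[[-1,[0.0,-0.15,-0.13],[-0.006,0.0,0.0]],[-1,[0.0,-0.14,-0.13],[-0.005,0.0,0.0]],[-1,[0.0,-0.15,-0.13],[-0.006,0.0,0.0]],[-1,[0.0,-0.15,-0.13],[-0.005,0.0,0.0]],[-1,[0.0,-0.15,-0.13],[-0.006,0.0,0.0]],[-1,[0.0,-0.15,-0.14],[-0.005,0.0,0.0]],[-1,[0.0,-0.16,-0.13],[-0.006,0.0,0.0]],[-1,[0.0,-0.16,-0.14],[-0.005,0.0,0.0]],[-1,[0.0,-0.16,-0.13],[-0.006,0.0,0.0]],[-1,[0.0,-0.16,-0.14],[-0.005,0.0,0.0]]]
[[-1,[0.0,-0.13,-0.1],[-0.004,0.0,0.0]],[-1,[0.0,-0.12,-0.11],[-0.005,0.0,0.0]]]
```

View pics/t4.png

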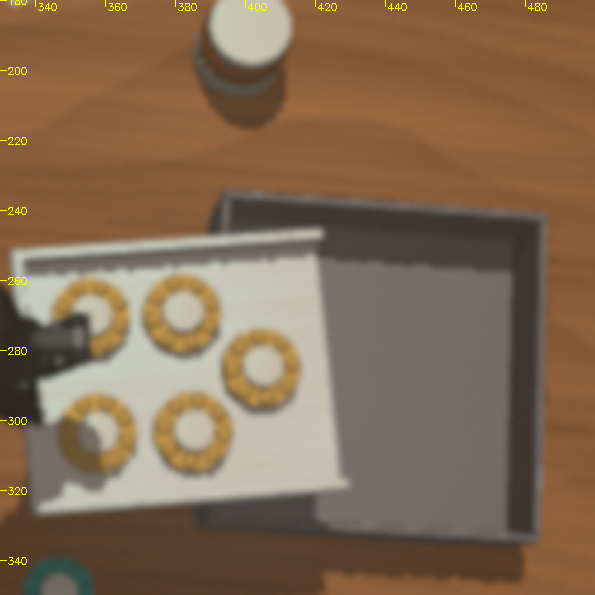

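The lip (px 422,250–425,318) is over the tub with all five rosettes aboard. I'll tip in stages.

Call:
{"method": "servo_tool", "body": {"series": [[-1,[-0.02,-0.19,-0.01],[-0.011,0,0]],[-1,[-0.03,-0.19,-0.03],[-0.012,0,0]],[-1,[0,-0.26,-0.05],[-0.011,0,0]],[-1,[0,-0.26,-0.06],[-0.011,0,0]],[-1,[0,-0.28,-0.23],[-0.011,0,0]],[-1,[0,0,0],[0,0,0]],[-1,[0,0,0],[0,0,0]]]}}

```text
time_s: 7.55
ee_pos: [0.4725, -0.1415, 0.2426]
ee_rot: [0.265, -3.116, -0.17]
contact_force: [-1.0, 0.8, -4.3]
grip_width: 0.0099
gripper_force: 107.8
```

Call:
{"method": "servo_tool", "body": {"series": [[-1,[0,-0.15,-0.13],[-0.006,0,0]],[-1,[0,-0.14,-0.13],[-0.005,0,0]],[-1,[0,-0.15,-0.13],[-0.006,0,0]],[-1,[0,-0.15,-0.13],[-0.005,0,0]],[-1,[0,-0.15,-0.13],[-0.006,0,0]],[-1,[0,-0.15,-0.14],[-0.005,0,0]],[-1,[0,-0.16,-0.13],[-0.006,0,0]],[-1,[0,-0.16,-0.14],[-0.005,0,0]],[-1,[0,-0.16,-0.13],[-0.006,0,0]],[-1,[0,-0.16,-0.14],[-0.005,0,0]]]}}

```text
time_s: 8.55
ee_pos: [0.482, -0.1944, 0.2693]
ee_rot: [0.259, -3.012, -0.697]
contact_force: [0.4, -0.9, -2.3]
grip_width: 0.0103
gripper_force: 108.0
```

Call:
{"method": "servo_tool", "body": {"series": [[-1,[0,-0.13,-0.1],[-0.004,0,0]],[-1,[0,-0.12,-0.11],[-0.005,0,0]],[-1,[0,0,0],[0,0,0]],[-1,[0,0,0],[0,0,0]],[-1,[0,0,0],[0,0,0]],[-1,[0,0,0],[0,0,0]],[-1,[0,0,0],[0,0,0]],[-1,[0,0,0],[0,0,0]]]}}

```text
time_s: 9.35
ee_pos: [0.4838, -0.2043, 0.2722]
ee_rot: [0.255, -2.989, -0.782]
contact_force: [0.4, 0.2, -1.8]
grip_width: 0.0101
gripper_force: 108.1
```

```bash
python3 - <<'E'
from h import *
o=robot.get_obs(); p=np.array(o['ee_pos']);A=R.from_rotvec(o['ee_rot']).as_matrix()
print(o['time_s'],p,o['grip_width'],o['contact_force'],np.round(o['joint_positions'],3),A.round(3).tolist(),tip(-1.4,43,.087))
c=cap('top');s=cap('side');crop(c,340,200,500,350,2.5,'t5');crop(s,300,130,460,280,2.5,'s5')
cv2.imwrite('pics/ts5.png',np.hstack([cv2.imread('pics/t5.png'),cv2.imread('pics/s5.png')]))
E
```

```text
9.35 [ 0.48379879 -0.20426511  0.27224742] 0.01007443183456163 [ 0.37893776  0.17774721 -1.81572637] [-0.353  0.364  0.117 -0.439 -1.594 -0.997] [[-0.986, -0.148, -0.081], [-0.169, 0.859, 0.483], [-0.002, 0.489, -0.872]] (array([ 0.48336442, -0.20496363,  0.27015157]), array([[-0.98544973, -0.14822312, -0.08317894],
       [-0.16996714,  0.85938043,  0.4822618 ],
       [ 0.        ,  0.48938245, -0.87206927]]))
```

View pics/ts5.png

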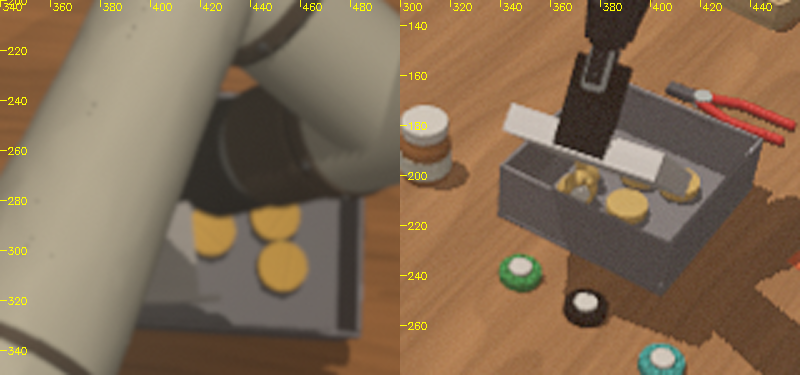

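At least four of the gilt rosettes are visible in the tub, but the arm hides part of it. I'll level the tray, carry it back, and count before setting it down.

```bash
python3 - <<'E'
from h import *
l=np.radians(13.7)
q=plan([(*tip(-1.4,30,.13),.025),(*tip(-1.4,0,.17),.025),([.466,.03,.24],rotm(-.01,l),.025)],-1,wmax=.12)
E
```

```text
[[-1,[0.01,0.68,0.09],[0.018,0.0,0.0]],[-1,[0.01,0.69,0.02],[0.018,0.0,0.0]],[-1,[0.0,0.3,0.42],[0.017,0.0,0.0]],[-1,[0.0,0.34,0.38],[0.016,0.0,0.0]],[-1,[0.0,0.38,0.35],[0.017,0.0,0.0]],[-1,[0.0,0.41,0.3],[0.017,0.0,0.0]],[-1,[0.0,0.45,0.26],[0.016,0.0,0.0]],[-1,[-0.06,0.36,-0.09],[0.0,-0.004,-0.018]],[-1,[-0.11,0.36,-0.08],[0.0,-0.005,-0.018]],[-1,[-0.15,0.34,-0.09],[0.0,-0.004,-0.018]]]
[[-1,[-0.18,0.32,-0.07],[0.0,-0.004,-0.018]],[-1,[-0.23,0.3,-0.08],[0.0,-0.005,-0.018]],[-1,[-0.26,0.27,-0.06],[0.0,-0.004,-0.018]],[-1,[-0.28,0.24,-0.06],[0.0,-0.004,-0.018]],[-1,[-0.32,0.2,-0.05],[0.0,-0.005,-0.017]],[-1,[-0.34,0.17,-0.04],[0.0,-0.004,-0.018]],[-1,[-0.35,0.14,-0.03],[0.0,-0.004,-0.018]],[-1,[-0.37,0.09,-0.02],[0.0,-0.004,-0.018]],[-1,[-0.38,0.04,-0.02],[0.0,-0.005,-0.018]]]
```

Call:
{"method": "servo_tool", "body": {"series": [[-1,[0.01,0.68,0.09],[0.018,0,0]],[-1,[0.01,0.69,0.02],[0.018,0,0]],[-1,[0,0.3,0.42],[0.017,0,0]],[-1,[0,0.34,0.38],[0.016,0,0]],[-1,[0,0.38,0.35],[0.017,0,0]],[-1,[0,0.41,0.3],[0.017,0,0]],[-1,[0,0.45,0.26],[0.016,0,0]],[-1,[-0.06,0.36,-0.09],[0,-0.004,-0.018]],[-1,[-0.11,0.36,-0.08],[0,-0.005,-0.018]],[-1,[-0.15,0.34,-0.09],[0,-0.004,-0.018]]]}}

```text
time_s: 10.45
ee_pos: [0.4658, -0.0717, 0.2397]
ee_rot: [-0.792, 2.956, -0.35]
contact_force: [0.4, -0.3, -2.3]
grip_width: 0.0102
gripper_force: 108.4
```

Call:
{"method": "servo_tool", "body": {"series": [[-1,[-0.18,0.32,-0.07],[0,-0.004,-0.018]],[-1,[-0.23,0.3,-0.08],[0,-0.005,-0.018]],[-1,[-0.26,0.27,-0.06],[0,-0.004,-0.018]],[-1,[-0.28,0.24,-0.06],[0,-0.004,-0.018]],[-1,[-0.32,0.2,-0.05],[0,-0.005,-0.017]],[-1,[-0.34,0.17,-0.04],[0,-0.004,-0.018]],[-1,[-0.35,0.14,-0.03],[0,-0.004,-0.018]],[-1,[-0.37,0.09,-0.02],[0,-0.004,-0.018]],[-1,[-0.38,0.04,-0.02],[0,-0.005,-0.018]],[-1,[0,0,0],[0,0,0]]]}}

```text
time_s: 11.45
ee_pos: [0.4659, 0.0304, 0.2404]
ee_rot: [-2.083, 2.107, -0.249]
contact_force: [0.5, -0.4, -3.2]
grip_width: 0.0102
gripper_force: 108.5
```

```bash
python3 - <<'E'
from h import *
o=robot.get_obs(); p=np.array(o['ee_pos'])
print(o['time_s'],p,o['grip_width'],o['contact_force'],np.round(o['joint_positions'],3))
l=np.radians(13.7)
q=plan([([.466,.03,.10],rotm(-.01,l),.025),([.466,.03,.075],rotm(-.01,l),.006)],-1)
c=cap('top');s=cap('side');crop(c,230,170,490,345,1.6,'t6');crop(s,200,150,440,325,1.6,'s6')
a=cv2.imread('pics/t6.png');b=cv2.imread('pics/s6.png');print(a.shape,b.shape);h=min(len(a),len(b));cv2.imwrite('pics/ts6.png',np.hstack([a[:h],b[:h]])[:,:800])
E
```

```text
11.45 [0.46590876 0.0303885  0.24036394] 0.0101752018643824 [ 0.46124518 -0.37879806 -3.19032341] [ 0.481  0.002 -0.575  0.154 -0.789 -0.591]
[[-1,[0.0,0.18,0.76],[0.0,0.0,0.0]],[-1,[0.01,0.19,0.76],[0.0,0.0,0.0]],[-1,[0.0,0.18,0.75],[0.0,0.0,0.0]],[-1,[0.01,0.18,0.76],[0.0,0.0,0.0]],[-1,[0.0,0.18,0.76],[0.0,0.0,0.0]],[-1,[0.01,0.19,0.76],[0.0,0.0,0.0]],[-1,[0.0,0.04,0.16],[0.0,0.0,0.0]],[-1,[0.0,0.04,0.16],[0.0,0.0,0.0]],[-1,[0.0,0.04,0.16],[0.0,0.0,0.0]],[-1,[0.0,0.03,0.17],[0.0,0.0,0.0]]]
[[-1,[0.0,0.04,0.16],[0.0,0.0,0.0]]]
(280, 416, 3) (280, 384, 3)
```

View pics/ts6.png

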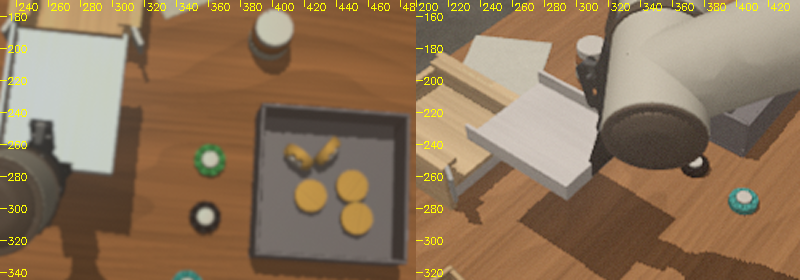

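The tub holds all five gilt rosettes (three face down at px (428,290), (454,285) and (456,305), and two leaning near (425,265)), and the tray is empty. I'll set the tray down in front of the rack.

Call:
{"method": "servo_tool", "body": {"series": [[-1,[0,0.18,0.76],[0,0,0]],[-1,[0.01,0.19,0.76],[0,0,0]],[-1,[0,0.18,0.75],[0,0,0]],[-1,[0.01,0.18,0.76],[0,0,0]],[-1,[0,0.18,0.76],[0,0,0]],[-1,[0.01,0.19,0.76],[0,0,0]],[-1,[0,0.04,0.16],[0,0,0]],[-1,[0,0.04,0.16],[0,0,0]],[-1,[0,0.04,0.16],[0,0,0]]]}}

```text
time_s: 12.45
ee_pos: [0.4672, 0.0298, 0.0856]
ee_rot: [-2.081, 2.106, -0.251]
contact_force: [1.3, 0.9, -1.9]
grip_width: 0.0102
gripper_force: 108.5
```

Call:
{"method": "servo_tool", "body": {"series": [[-1,[0,0.03,0.17],[0,0,0]],[-1,[0,0.03,0.13],[0,0,0]],[-1,[0,0,0],[0,0,0]]]}}

```text
time_s: 12.75
ee_pos: [0.4674, 0.0298, 0.0765]
ee_rot: [-2.082, 2.105, -0.251]
contact_force: [-0.2, -0.7, -1.0]
grip_width: 0.0104
gripper_force: 108.8
```

Call:
{"method": "servo_tool", "body": {"series": [[-1,[0,0.02,0.06],[0,0,0]],[-1,[0,0.01,0.06],[0,0,0]],[-1,[0,0,0],[0,0,0]]]}}

```text
time_s: 13.05
ee_pos: [0.4677, 0.0302, 0.0736]
ee_rot: [-2.081, 2.103, -0.252]
contact_force: [-5.2, 1.9, 8.9]
grip_width: 0.0101
gripper_force: 110.1
```

Call:
{"method": "servo_tool", "body": {"series": [[1,[0,0,0],[0,0,0]],[1,[0,0,0],[0,0,0]],[1,[0,0,0],[0,0,0]],[1,[0,0,0],[0,0,0]],[1,[0,0,-0.6],[0,0,0]],[1,[0,0,-0.9],[0,0,0]],[1,[0,0,-0.9],[0,0,0]],[1,[0,0,-0.9],[0,0,0]],[1,[0,0,-0.9],[0,0,0]],[1,[0,0,-0.9],[0,0,0]]]}}

```text
time_s: 14.05
ee_pos: [0.4299, 0.0295, 0.2216]
ee_rot: [-2.083, 2.107, -0.249]
contact_force: [1.1, 0.2, -0.7]
grip_width: 0.0855
gripper_force: 0.0
```

```bash
python3 - <<'E'
from h import *
o=robot.get_obs(); p=np.array(o['ee_pos'])
print(o['time_s'],p,o['grip_width'],np.round(o['joint_positions'],3))
c=cap('top');s=cap('side')
for n,cc,z in(('top',c,.032),('side',s,.032)):
    hsv=cv2.cvtColor(cc['frame'],cv2.COLOR_RGB2HSV);H,S,V=[hsv[...,i].astype(int) for i in range(3)]
    w=np.zeros(H.shape,bool)
    if n=='top': w[205:330,80:200]=1
    else: w[320:470,135:300]=1
    for nm,m in(('red',((H<7)|(H>172))&(S>150)),('blue',(H>105)&(H<135)&(S>100))):
        cs,_=cv2.findContours((m&w).astype(np.uint8),cv2.RETR_EXTERNAL,cv2.CHAIN_APPROX_NONE)
        for k in cs:
            if cv2.contourArea(k)<40: continue
            M=cv2.moments(k);u=[M['m10']/M['m00'],M['m01']/M['m00']]
            r=cv2.minAreaRect((onz(cc,k[:,0,:].astype(float),.03)[:,:2]*1000).astype(np.float32))
            print(n,nm,np.round(u,1),cv2.contourArea(k),onz(cc,[u],.030)[0,:2].round(4),onz(cc,[u],.025)[0,:2].round(4),np.round(r[1],1),round(r[2],1))
crop(c,75,195,205,335,3.2,'t7');crop(s,130,315,305,475,2.2,'s7')
a=cv2.imread('pics/t7.png');b=cv2.imread('pics/s7.png');h=min(len(a),len(b));cv2.imwrite('pics/ts7.png',np.hstack([a[:h],b[:h]])[:,:800])
E
```

```text
14.05 [0.42987765 0.02953789 0.22155384] 0.08551334664373356 [ 0.528 -0.049 -0.684  0.178 -0.738 -0.659]
top red [111.9 292.4] 178.0 [0.4238 0.3856] [0.4242 0.3875] [24.7 46.4] 79.7
top red [155.8 268.7] 177.0 [0.4891 0.2901] [0.4898 0.2916] [24.3 46.3] 82.3
top red [122.2 260.1] 171.0 [0.5009 0.3731] [0.5016 0.3749] [24.4 46.1] 84.7
top red [166.1 238.3] 171.0 [0.5622 0.2765] [0.5631 0.2779] [23.6 46.9] 87.4
top blue [129.  229.4] 150.0 [0.5746 0.3688] [0.5756 0.3706] [22.2 45.6] 85.2
side red [220.5 432.9] 361.5 [0.4198 0.3916] [0.4218 0.3907] [25.7 51.4] 80.4
side red [197.  402.9] 309.0 [0.4971 0.3793] [0.4995 0.3783] [24.9 51.1] 84.2
side red [232.2 374.4] 272.0 [0.4858 0.2964] [0.4882 0.295 ] [25.  51.7] 83.8
side red [212.2 350.2] 246.0 [0.5583 0.283 ] [0.5612 0.2814] [25.7 53.3] 87.1
side blue [173.1 379.2] 264.0 [0.5716 0.375 ] [0.5746 0.374 ] [23.5 51.7] 86.2
```

View pics/ts7.png

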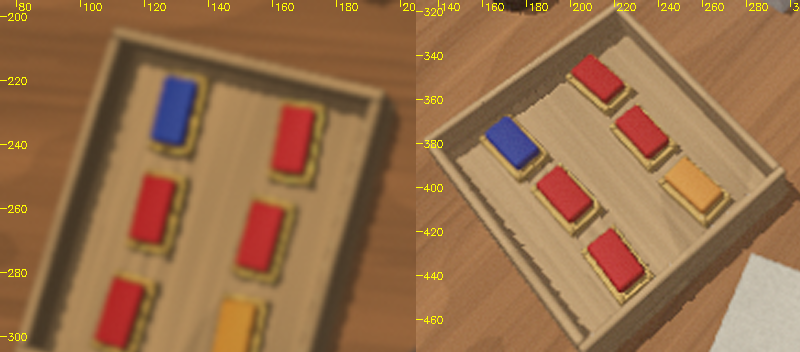

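Crate crops: reds at top px (112,292), (122,260), (156,269), (166,238). Blue is at (129,229) and amber at (150,305). The four reds are unmistakable, with tops at z 0.030 and a measured size of about 25×47 mm, as expected. I'll pick them with the jaws closing across the stones, half-open to clear the crate walls.

```bash
cat >> h.py <<'E'
def stones(c,s,z=.030,verbose=True,box=None):
    """red blobs per view, matched, averaged: list of (x,y,yaw)"""
    out={}
    for n,cc in(('t',c),('s',s)):
        hsv=cv2.cvtColor(cc['frame'],cv2.COLOR_RGB2HSV);H,S,V=[hsv[...,i].astype(int) for i in range(3)]
        m=((H<7)|(H>172))&(S>150); L=[]
        cs,_=cv2.findContours(m.astype(np.uint8),cv2.RETR_EXTERNAL,cv2.CHAIN_APPROX_NONE)
        for k in cs:
            a=cv2.contourArea(k)
            if a<60 or a>600: continue
            W=onz(cc,k[:,0,:].astype(float),z)[:,:2]
            if not(.3<W[:,0].mean()<.95 and -.15<W[:,1].mean()<.5): continue
            r=cv2.minAreaRect((W*1000).astype(np.float32)); an=r[2] if r[1][0]>r[1][1] else r[2]+90
            M=cv2.moments(k); q=onz(cc,[[M['m10']/M['m00'],M['m01']/M['m00']]],z)[0,:2]
            L.append((q[0],q[1],(an+90)%180-90,max(r[1]),min(r[1])))
        out[n]=L
    for n in out:
        for l in out[n]: print(n,np.round(l,4))
E
python3 - <<'E'
from h import *
y=np.radians(-10.3)
B=rotm(np.pi/2+y,0)
q=plan([([.40,.2,.22],rotm(np.radians(40),0)),([.422,.388,.12],B),([.422,.388,.045],B,.025),([.422,.388,.020],B,.008)],.35)
E
```

```text
[[0.35,[-0.81,0.16,-0.01],[-0.005,-0.002,-0.016]],[0.35,[-0.81,0.08,0.0],[-0.006,-0.002,-0.016]],[0.35,[-0.82,0.0,0.01],[-0.005,-0.002,-0.016]],[0.35,[-0.82,-0.09,0.02],[-0.006,-0.001,-0.016]],[0.35,[-0.81,-0.17,0.02],[-0.005,-0.002,-0.016]],[0.35,[-0.78,-0.24,0.02],[-0.005,-0.002,-0.016]],[0.35,[-0.75,-0.33,0.03],[-0.006,-0.002,-0.016]],[0.35,[-0.54,-0.57,0.42],[0.0,0.0,-0.014]],[0.35,[-0.49,-0.62,0.41],[0.0,0.0,-0.014]],[0.35,[-0.43,-0.66,0.42],[0.0,0.0,-0.013]]]
[[0.35,[-0.38,-0.7,0.41],[0.0,0.0,-0.014]],[0.35,[-0.32,-0.72,0.42],[0.0,0.0,-0.014]],[0.35,[-0.25,-0.75,0.41],[0.0,0.0,-0.014]],[0.35,[-0.18,-0.77,0.42],[0.0,0.0,-0.014]],[0.35,[-0.12,-0.78,0.41],[0.0,0.0,-0.014]],[0.35,[0.0,0.0,0.63],[0.0,0.0,0.0]],[0.35,[0.0,0.0,0.62],[0.0,0.0,0.0]],[0.35,[0.0,0.0,0.63],[0.0,0.0,0.0]],[0.35,[0.0,0.0,0.62],[0.0,0.0,0.0]],[0.35,[0.0,0.0,0.21],[0.0,0.0,0.0]]]
[[0.35,[0.0,0.0,0.21],[0.0,0.0,0.0]],[0.35,[0.0,0.0,0.21],[0.0,0.0,0.0]],[0.35,[0.0,0.0,0.21],[0.0,0.0,0.0]]]
```

Call:
{"method": "servo_tool", "body": {"series": [[0.35,[-0.81,0.16,-0.01],[-0.005,-0.002,-0.016]],[0.35,[-0.81,0.08,0],[-0.006,-0.002,-0.016]],[0.35,[-0.82,0,0.01],[-0.005,-0.002,-0.016]],[0.35,[-0.82,-0.09,0.02],[-0.006,-0.001,-0.016]],[0.35,[-0.81,-0.17,0.02],[-0.005,-0.002,-0.016]],[0.35,[-0.78,-0.24,0.02],[-0.005,-0.002,-0.016]],[0.35,[-0.75,-0.33,0.03],[-0.006,-0.002,-0.016]],[0.35,[-0.54,-0.57,0.42],[0,0,-0.014]],[0.35,[-0.49,-0.62,0.41],[0,0,-0.014]],[0.35,[-0.43,-0.66,0.42],[0,0,-0.013]]]}}

```text
time_s: 15.15
ee_pos: [0.4066, 0.2699, 0.1764]
ee_rot: [2.986, -0.948, -0.013]
contact_force: [0.0, -1.2, 0.2]
grip_width: 0.0573
gripper_force: 0.0
```

Call:
{"method": "servo_tool", "body": {"series": [[0.35,[-0.38,-0.7,0.41],[0,0,-0.014]],[0.35,[-0.32,-0.72,0.42],[0,0,-0.014]],[0.35,[-0.25,-0.75,0.41],[0,0,-0.014]],[0.35,[-0.18,-0.77,0.42],[0,0,-0.014]],[0.35,[-0.12,-0.78,0.41],[0,0,-0.014]],[0.35,[0,0,0],[0,0,0]],[0.35,[0,0,0],[0,0,0]]], "force": 40}}

```text
time_s: 15.85
ee_pos: [0.4197, 0.3863, 0.1136]
ee_rot: [3.121, -0.279, -0.016]
contact_force: [-0.4, 0.5, 0.0]
grip_width: 0.0575
gripper_force: 0.0
```

```bash
cat >> h.py <<'E'
def quadc(m,z,cc):
    """4 corner lines fit of largest blob -> world corners at z"""
    k=quad(m)[:,0,:].astype(np.float32); hull=cv2.convexHull(k); 
    for e in np.linspace(1,15,57):
        a=cv2.approxPolyDP(hull,e,True)
        if len(a)<=4: break
    return a[:,0,:],onz(cc,a[:,0,:].astype(float),z)[:,:2]
def tray(c,s):
    for n,cc in(('t',c),('s',s)):
        hsv=cv2.cvtColor(cc['frame'],cv2.COLOR_RGB2HSV).astype(int)
        m=(hsv[...,1]<50)&(hsv[...,2]>125); T=np.zeros(m.shape,bool)
        if n=='t': T[195:330,225:345]=1
        else: T[195:330,210:350]=1
        px,W=quadc(m&T,.026,cc); print(n,px.tolist(),W.round(4).tolist(),W.mean(0).round(4),[round(float(np.linalg.norm(W[i]-W[i-1])),3) for i in range(len(W))])
E
python3 - <<'E'
from h import *
o=robot.get_obs(); A=R.from_rotvec(o['ee_rot']).as_matrix();print(o['time_s'],o['ee_pos'],o['grip_width'],A.round(3).tolist(),np.round(o['joint_positions'],2))
c=cap('top','c8');s=cap('side','d8');stones(c,s);tray(c,s)
y=np.radians(-10.3);B=rotm(np.pi/2+y,0)
plan([([.422,.388,.045],B,.025),([.422,.388,.020],B,.008)],.35)
E
```

```text
15.85 [0.41971147 0.38632361 0.11358925] 0.057543124279561944 [[0.984, -0.177, -0.011], [-0.178, -0.984, -0.007], [-0.009, 0.009, -1.0]] [ 1.03  0.43 -0.29 -0.01 -0.87  0.37]
t [ 0.4891  0.2902 -7.8578 46.3181 24.5864]
t [ 0.5007  0.3731 -5.2636 46.5606 24.367 ]
t [ 0.5622  0.2765 -2.5985 46.8939 23.5609]
t [[247.0, 204.0], [310.0, 211.0], [302.0, 287.0], [237.0, 280.0]] [[0.6623, 0.0991], [0.6594, -0.0488], [0.4813, -0.0482], [0.4827, 0.1002]] [0.5714 0.0256] [0.18, 0.148, 0.178, 0.148]
s [[239.0, 275.0], [280.0, 241.0], [342.0, 250.0], [349.0, 329.0], [263.0, 329.0]] [[0.6605, 0.1014], [0.6572, -0.0442], [0.5125, -0.1167], [0.3631, 0.0635], [0.5115, 0.1784]] [0.541  0.0365] [0.168, 0.146, 0.162, 0.234, 0.188]
[[0.35,[0.02,-0.03,0.78],[0.0,0.0,0.0]],[0.35,[0.03,-0.03,0.77],[0.001,0.001,0.0]],[0.35,[0.02,-0.03,0.78],[0.0,0.0,0.0]],[0.35,[0.0,0.0,0.21],[0.0,0.0,0.0]],[0.35,[0.0,0.0,0.21],[0.0,0.0,0.0]],[0.35,[0.0,0.0,0.2],[0.0,0.0,0.0]],[0.35,[0.0,0.0,0.21],[0.0,0.0,0.0]]]
```

Call:
{"method": "servo_tool", "body": {"series": [[0.35,[0.02,-0.03,0.78],[0,0,0]],[0.35,[0.03,-0.03,0.77],[0.001,0.001,0]],[0.35,[0.02,-0.03,0.78],[0,0,0]],[0.35,[0,0,0.21],[0,0,0]],[0.35,[0,0,0.21],[0,0,0]],[0.35,[0,0,0.2],[0,0,0]],[0.35,[0,0,0.21],[0,0,0]],[0.35,[0,0,0],[0,0,0]]]}}

```text
time_s: 16.75
ee_pos: [0.4221, 0.3887, 0.0201]
ee_rot: [3.129, -0.279, -0.004]
contact_force: [-0.2, -0.4, 1.0]
grip_width: 0.0574
gripper_force: 0.0
```

Call:
{"method": "servo_tool", "body": {"series": [[-1,[0,0,0],[0,0,0]],[-1,[0,0,0],[0,0,0]],[-1,[0,0,0],[0,0,0]],[-1,[0,0,0],[0,0,0]],[-1,[0,0,-0.2],[0,0,0]],[-1,[0,0,-0.4],[0,0,0]],[-1,[0,0,-0.7],[0,0,0]],[-1,[0,0,-0.9],[0,0,0]],[-1,[0,0,-0.9],[0,0,0]],[-1,[0,0,-0.5],[0,0,0]]], "force": 40}}

```text
time_s: 17.75
ee_pos: [0.423, 0.3896, 0.1315]
ee_rot: [-3.125, 0.278, -0.0]
contact_force: [0.1, -0.1, -1.1]
grip_width: 0.0328
gripper_force: 40.3
```

```bash
cat >> h.py <<'E'
tr=np.array([.5714,.0285]); ty=-.01
def place(tx,tyy,zp,grip=-1,start=None,tcp0=None):
    f=np.array([np.cos(ty),np.sin(ty)]);n=np.array([-f[1],f[0]]);P=tr+tx*f+tyy*n;B=rotm(ty,0)
    o=robot.get_obs();p=np.array(o['ee_pos'])
    return plan([([*(p[:2]*.5+P*.5),.13],R.from_rotvec(.5*(R.from_matrix(B)*R.from_rotvec(o['ee_rot']).inv()).as_rotvec()).as_matrix()@R.from_rotvec(o['ee_rot']).as_matrix()),([*P,.10],B),([*P,zp+.025],B,.025),([*P,zp],B,.009)],grip)
E
python3 - <<'E'
from h import *
o=robot.get_obs();print(o['time_s'],o['ee_pos'],o['grip_width'],o['gripper_force'],o['contact_force'])
place(.048,.033,.018)
E
```

```text
17.75 [0.4230119  0.38960633 0.13151377] 0.0328497884118797 40.32498478889465 [ 0.08612442 -0.10597395 -1.0627047 ]
[[-1,[0.6,0.69,0.0],[0.0,0.0,0.016]],[-1,[0.66,0.62,0.01],[0.0,0.0,0.016]],[-1,[0.73,0.55,0.0],[0.0,0.0,0.016]],[-1,[0.78,0.48,0.01],[0.0,0.0,0.016]],[-1,[0.82,0.4,0.0],[0.0,0.0,0.016]],[-1,[0.85,0.32,0.01],[0.0,0.0,0.016]],[-1,[0.89,0.22,0.0],[0.0,0.0,0.016]],[-1,[0.9,0.14,0.14],[0.0,0.0,0.016]],[-1,[0.91,0.04,0.14],[0.0,0.0,0.016]],[-1,[0.91,-0.04,0.14],[0.0,0.0,0.016]]]
[[-1,[0.9,-0.14,0.14],[0.0,0.0,0.016]],[-1,[0.89,-0.23,0.14],[0.0,0.0,0.016]],[-1,[0.85,-0.31,0.14],[0.0,0.001,0.015]],[-1,[0.82,-0.39,0.15],[0.0,0.0,0.016]],[-1,[0.0,0.0,0.63],[0.0,0.0,0.0]],[-1,[0.0,0.0,0.63],[0.0,0.0,0.0]],[-1,[0.0,0.0,0.64],[0.0,0.0,0.0]],[-1,[0.0,0.0,0.28],[0.0,0.0,0.0]],[-1,[0.0,0.0,0.27],[0.0,0.0,0.0]],[-1,[0.0,0.0,0.28],[0.0,0.0,0.0]]]
```

Call:
{"method": "servo_tool", "body": {"series": [[-1,[0.6,0.69,0],[0,0,0.016]],[-1,[0.66,0.62,0.01],[0,0,0.016]],[-1,[0.73,0.55,0],[0,0,0.016]],[-1,[0.78,0.48,0.01],[0,0,0.016]],[-1,[0.82,0.4,0],[0,0,0.016]],[-1,[0.85,0.32,0.01],[0,0,0.016]],[-1,[0.89,0.22,0],[0,0,0.016]],[-1,[0.9,0.14,0.14],[0,0,0.016]],[-1,[0.91,0.04,0.14],[0,0,0.016]],[-1,[0.91,-0.04,0.14],[0,0,0.016]]]}}

```text
time_s: 18.75
ee_pos: [0.5632, 0.153, 0.115]
ee_rot: [-2.604, 1.757, 0.003]
contact_force: [0.5, 0.1, -0.2]
grip_width: 0.0326
gripper_force: 40.4
```

Call:
{"method": "servo_tool", "body": {"series": [[-1,[0.9,-0.14,0.14],[0,0,0.016]],[-1,[0.89,-0.23,0.14],[0,0,0.016]],[-1,[0.85,-0.31,0.14],[0,0.001,0.015]],[-1,[0.82,-0.39,0.15],[0,0,0.016]],[-1,[0,0,0],[0,0,0]],[-1,[0,0,0],[0,0,0]]]}}

```text
time_s: 19.35
ee_pos: [0.6187, 0.0597, 0.0975]
ee_rot: [2.208, -2.228, 0.005]
contact_force: [-0.4, -0.2, 0.0]
grip_width: 0.0328
gripper_force: 40.3
```

```bash
python3 - <<'E'
from h import *
o=robot.get_obs();A=R.from_rotvec(o['ee_rot']).as_matrix();print(o['time_s'],o['ee_pos'],o['grip_width'],A.round(3).tolist())
c=cap('top');s=cap('side');stones(c,s)
f=np.array([np.cos(ty),np.sin(ty)]);n=np.array([-f[1],f[0]]);P=tr+.048*f+.033*n;B=rotm(ty,0);print(P)
q=plan([([*P,.043],B,.025),([*P,.0175],B,.009)],-1)
E
```

```text
19.35 [0.61865706 0.05970118 0.09748321] 0.032813539271879424 [[-0.009, -1.0, -0.001], [-1.0, 0.009, -0.006], [0.006, 0.001, -1.0]]
s [ 0.497   0.3793 -5.8154 50.7836 24.9343]
s [ 0.4856  0.2964 -7.5832 51.5997 25.4921]
s [ 0.5584  0.2829 -2.4897 52.8797 25.6555]
s [6.67600e-01 3.11000e-02 8.84975e+01 3.67260e+01 3.30495e+01]
[0.61972759 0.06101836]
[[-1,[-0.01,-0.01,0.61],[0.0,0.0,0.0]],[-1,[0.0,-0.02,0.61],[0.0,-0.001,0.0]],[-1,[-0.01,-0.01,0.61],[0.0,0.0,0.0]],[-1,[0.0,0.0,0.28],[0.0,0.0,0.0]],[-1,[0.0,0.0,0.28],[0.0,0.0,0.0]],[-1,[0.0,0.0,0.29],[0.0,0.0,0.0]]]
```

Call:
{"method": "servo_tool", "body": {"series": [[-1,[-0.01,-0.01,0.61],[0,0,0]],[-1,[0,-0.02,0.61],[0,-0.001,0]],[-1,[-0.01,-0.01,0.61],[0,0,0]],[-1,[0,0,0.28],[0,0,0]],[-1,[0,0,0.28],[0,0,0]],[-1,[0,0,0.29],[0,0,0]],[-1,[0,0,0],[0,0,0]]]}}

```text
time_s: 20.15
ee_pos: [0.6206, 0.0612, 0.0176]
ee_rot: [-2.213, 2.229, 0.0]
contact_force: [0.7, 0.7, -0.9]
grip_width: 0.0331
gripper_force: 40.6
```

Call:
{"method": "servo_tool", "body": {"series": [[0.35,[0,0,0],[0,0,0]],[0.35,[0,0,0],[0,0,0]],[0.35,[0,0,-0.3],[0,0,0]],[0.35,[0,0,-0.7],[0,0,0]],[0.35,[0,0,-0.9],[0,0,0]],[0.35,[0,0,-0.9],[0,0,0]],[0.35,[0,0,-0.5],[0,0,0]],[0.35,[0,0,0],[0,0,0]]]}}

```text
time_s: 20.95
ee_pos: [0.6218, 0.0609, 0.1196]
ee_rot: [-2.209, 2.226, -0.004]
contact_force: [-0.1, -0.5, -0.1]
grip_width: 0.0575
gripper_force: 0.0
```

```bash
cat >> h.py <<'E'
def pick(x,y,yawdeg,z=.020):
    o=robot.get_obs();p=np.array(o['ee_pos']);A=R.from_rotvec(o['ee_rot']);B=rotm(np.pi/2+np.radians(yawdeg),0);P=np.array([x,y])
    M=(R.from_rotvec(.5*(R.from_matrix(B)*A.inv()).as_rotvec())*A).as_matrix()
    print('hover');q=plan([([*(p[:2]*.5+P*.5),.13],M),([*P,.105],B)],.35)
    print('down');plan([([*P,.045],B,.022),([*P,z],B,.009)],.35,start=q)
E
python3 - <<'E'
from h import *
o=robot.get_obs();print(o['time_s'],o['ee_pos'],o['grip_width'],o['contact_force'])
c=cap('top');s=cap('side');stones(c,s)
pick(.499,.376,-5.6)
E
```

```text
20.95 [0.62181305 0.06092168 0.11960065] 0.057494952550122935 [-0.14362244 -0.4516529  -0.069427  ]
t [6.18200e-01 4.86000e-02 8.71617e+01 2.85893e+01 2.17107e+01]
s [ 0.4971  0.3792 -3.7791 51.2868 24.932 ]
s [ 0.4856  0.2964 -7.5832 51.5997 25.4921]
s [ 0.5585  0.2829 -3.5328 52.9067 25.093 ]
s [6.11600e-01 6.79000e-02 8.59679e+01 4.89291e+01 2.72639e+01]
hover
[[0.35,[-0.75,0.29,-0.07],[0.0,0.0,-0.017]],[0.35,[-0.77,0.22,-0.06],[0.0,0.0,-0.017]],[0.35,[-0.8,0.12,-0.07],[0.0,0.0,-0.017]],[0.35,[-0.8,0.05,-0.06],[0.0,0.0,-0.016]],[0.35,[-0.81,-0.04,-0.07],[0.0,0.0,-0.017]],[0.35,[-0.79,-0.12,-0.06],[0.0,0.0,-0.017]],[0.35,[-0.78,-0.21,-0.07],[0.0,0.0,-0.017]],[0.35,[-0.75,-0.29,0.12],[0.0,0.0,-0.017]],[0.35,[-0.72,-0.37,0.12],[0.0,0.0,-0.017]],[0.35,[-0.67,-0.44,0.12],[0.0,0.0,-0.016]]]
[[0.35,[-0.62,-0.5,0.12],[0.0,0.0,-0.017]],[0.35,[-0.57,-0.57,0.12],[0.0,0.0,-0.017]],[0.35,[-0.5,-0.63,0.12],[0.0,0.0,-0.017]],[0.35,[-0.43,-0.68,0.12],[0.0,0.0,-0.017]]]
down
[[0.35,[0.0,0.0,0.67],[0.0,0.0,0.0]],[0.35,[0.0,0.0,0.67],[0.0,0.0,0.0]],[0.35,[0.0,0.0,0.66],[0.0,0.0,0.0]],[0.35,[0.0,0.0,0.28],[0.0,0.0,0.0]],[0.35,[0.0,0.0,0.28],[0.0,0.0,0.0]],[0.35,[0.0,0.01,0.28],[0.0,0.0,0.0]]]
```

Call:
{"method": "servo_tool", "body": {"series": [[0.35,[-0.75,0.29,-0.07],[0,0,-0.017]],[0.35,[-0.77,0.22,-0.06],[0,0,-0.017]],[0.35,[-0.8,0.12,-0.07],[0,0,-0.017]],[0.35,[-0.8,0.05,-0.06],[0,0,-0.016]],[0.35,[-0.81,-0.04,-0.07],[0,0,-0.017]],[0.35,[-0.79,-0.12,-0.06],[0,0,-0.017]],[0.35,[-0.78,-0.21,-0.07],[0,0,-0.017]],[0.35,[-0.75,-0.29,0.12],[0,0,-0.017]],[0.35,[-0.72,-0.37,0.12],[0,0,-0.017]],[0.35,[-0.67,-0.44,0.12],[0,0,-0.016]]]}}

```text
time_s: 22.05
ee_pos: [0.5325, 0.2863, 0.1174]
ee_rot: [3.034, -0.806, -0.005]
contact_force: [-0.6, 0.0, 0.6]
grip_width: 0.0573
gripper_force: 0.0
```

Call:
{"method": "servo_tool", "body": {"series": [[0.35,[-0.62,-0.5,0.12],[0,0,-0.017]],[0.35,[-0.57,-0.57,0.12],[0,0,-0.017]],[0.35,[-0.5,-0.63,0.12],[0,0,-0.017]],[0.35,[-0.43,-0.68,0.12],[0,0,-0.017]],[0.35,[0,0,0],[0,0,0]],[0.35,[0,0,0],[0,0,0]]]}}

```text
time_s: 22.65
ee_pos: [0.4985, 0.3757, 0.1033]
ee_rot: [3.136, -0.151, -0.005]
contact_force: [0.1, 0.5, 0.2]
grip_width: 0.0576
gripper_force: 0.0
```

```bash
cat >> h.py <<'E'
def down(x,y,yawdeg,z=.020):
    B=rotm(np.pi/2+np.radians(yawdeg),0); plan([([x,y,.045],B,.022),([x,y,z],B,.009)],.35)
E
python3 - <<'E'
from h import *
o=robot.get_obs();print(o['time_s'],o['ee_pos'],o['grip_width'])
c=cap('top');s=cap('side');stones(c,s,.026);tray(c,s)
down(.501,.376,-5.6)
E
```

```text
22.65 [0.49848062 0.37565922 0.10325162] 0.0575562202423789
t [ 0.4882  0.3762 84.6555 24.4488 21.8708]
t [ 0.4896  0.2914 -7.6583 47.0477 24.6924]
t [ 0.5629  0.2776 -2.5984 47.0408 23.6347]
t [ 6.18900e-01  5.74000e-02 -8.94079e+01  4.56331e+01  2.40565e+01]
s [ 0.4883  0.3798 -3.7654 29.7934 25.083 ]
s [ 0.4726  0.2976 84.5453 24.7621 23.2552]
t [[247.0, 204.0], [310.0, 211.0], [302.0, 287.0], [237.0, 280.0]] [[0.6623, 0.0991], [0.6594, -0.0488], [0.4813, -0.0482], [0.4827, 0.1002]] [0.5714 0.0256] [0.18, 0.148, 0.178, 0.148]
s [[281.0, 238.0], [314.0, 304.0], [210.0, 329.0], [210.0, 301.0]] [[0.6622, -0.0539], [0.4649, 0.058], [0.6028, 0.2487], [0.6584, 0.197]] [0.5971 0.1124] [0.251, 0.227, 0.235, 0.076]
[[0.35,[0.02,-0.01,0.66],[0.0,0.0,0.0]],[0.35,[0.02,-0.02,0.65],[0.0,0.0,0.0]],[0.35,[0.02,-0.01,0.66],[0.0,0.0,0.0]],[0.35,[0.0,0.0,0.28],[0.0,0.0,0.0]],[0.35,[0.0,0.0,0.27],[0.0,0.0,0.0]],[0.35,[0.0,0.0,0.28],[0.0,0.0,0.0]]]
```

Call:
{"method": "servo_tool", "body": {"series": [[0.35,[0.02,-0.01,0.66],[0,0,0]],[0.35,[0.02,-0.02,0.65],[0,0,0]],[0.35,[0.02,-0.01,0.66],[0,0,0]],[0.35,[0,0,0.28],[0,0,0]],[0.35,[0,0,0.27],[0,0,0]],[0.35,[0,0,0.28],[0,0,0]],[0.35,[0,0,0],[0,0,0]]]}}

```text
time_s: 23.45
ee_pos: [0.5009, 0.3766, 0.0201]
ee_rot: [3.137, -0.152, -0.003]
contact_force: [-0.1, 0.4, -0.4]
grip_width: 0.0577
gripper_force: 0.0
```

Call:
{"method": "servo_tool", "body": {"series": [[-1,[0,0,0],[0,0,0]],[-1,[0,0,0],[0,0,0]],[-1,[0,0,0],[0,0,0]],[-1,[0,0,0],[0,0,0]],[-1,[0,0,-0.2],[0,0,0]],[-1,[0,0,-0.4],[0,0,0]],[-1,[0,0,-0.7],[0,0,0]],[-1,[0,0,-0.9],[0,0,0]],[-1,[0,0,-0.9],[0,0,0]],[-1,[0,0,-0.5],[0,0,0]]], "force": 40}}

```text
time_s: 24.45
ee_pos: [0.502, 0.3778, 0.1324]
ee_rot: [-3.134, 0.15, -0.003]
contact_force: [0.2, -0.4, -0.5]
grip_width: 0.0328
gripper_force: 40.0
```

```bash
python3 - <<'E'
from h import *
o=robot.get_obs();print(o['time_s'],o['ee_pos'],o['grip_width'],o['gripper_force'])
place(.048,-.033,.0175)
E
```

```text
24.45 [0.50202907 0.37776485 0.13242085] 0.03279082312962917 39.95694816112518
[[-1,[0.32,0.77,0.01],[0.0,0.0,0.015]],[-1,[0.39,0.74,0.01],[0.0,0.0,0.015]],[-1,[0.46,0.69,0.0],[0.0,0.0,0.014]],[-1,[0.51,0.66,0.01],[0.0,0.0,0.015]],[-1,[0.58,0.6,0.01],[0.0,0.0,0.015]],[-1,[0.63,0.55,0.01],[0.0,0.0,0.015]],[-1,[0.68,0.48,0.0],[0.0,0.0,0.014]],[-1,[0.72,0.42,0.01],[0.0,0.0,0.015]],[-1,[0.76,0.35,0.12],[0.0,0.0,0.015]],[-1,[0.78,0.29,0.13],[0.0,0.0,0.015]]]
[[-1,[0.81,0.2,0.12],[0.0,0.0,0.014]],[-1,[0.82,0.14,0.12],[0.0,0.0,0.015]],[-1,[0.83,0.05,0.12],[0.0,0.0,0.015]],[-1,[0.84,-0.02,0.13],[0.0,0.0,0.015]],[-1,[0.83,-0.1,0.12],[0.0,0.0,0.015]],[-1,[0.81,-0.18,0.12],[0.0,0.001,0.014]],[-1,[0.0,0.0,0.64],[0.0,0.0,0.0]],[-1,[0.0,0.0,0.64],[0.0,0.0,0.0]],[-1,[0.0,0.0,0.64],[0.0,0.0,0.0]],[-1,[0.0,0.0,0.28],[0.0,0.0,0.0]]]
[[-1,[0.0,0.0,0.27],[0.0,0.0,0.0]],[-1,[-0.01,0.01,0.28],[0.0,0.0,0.0]]]
```

Call:
{"method": "servo_tool", "body": {"series": [[-1,[0.32,0.77,0.01],[0,0,0.015]],[-1,[0.39,0.74,0.01],[0,0,0.015]],[-1,[0.46,0.69,0],[0,0,0.014]],[-1,[0.51,0.66,0.01],[0,0,0.015]],[-1,[0.58,0.6,0.01],[0,0,0.015]],[-1,[0.63,0.55,0.01],[0,0,0.015]],[-1,[0.68,0.48,0],[0,0,0.014]],[-1,[0.72,0.42,0.01],[0,0,0.015]],[-1,[0.76,0.35,0.12],[0,0,0.015]],[-1,[0.78,0.29,0.13],[0,0,0.015]]]}}

```text
time_s: 25.45
ee_pos: [0.5745, 0.1368, 0.1203]
ee_rot: [-2.733, 1.547, 0.001]
contact_force: [1.0, -0.4, -0.4]
grip_width: 0.0328
gripper_force: 40.0
```

Call:
{"method": "servo_tool", "body": {"series": [[-1,[0.81,0.2,0.12],[0,0,0.014]],[-1,[0.82,0.14,0.12],[0,0,0.015]],[-1,[0.83,0.05,0.12],[0,0,0.015]],[-1,[0.84,-0.02,0.13],[0,0,0.015]],[-1,[0.83,-0.1,0.12],[0,0,0.015]],[-1,[0.81,-0.18,0.12],[0,0.001,0.014]],[-1,[0,0,0],[0,0,0]],[-1,[0,0,0],[0,0,0]]]}}

```text
time_s: 26.25
ee_pos: [0.6179, -0.0062, 0.0977]
ee_rot: [2.209, -2.228, 0.005]
contact_force: [0.1, -0.3, -0.8]
grip_width: 0.0327
gripper_force: 40.0
```

```bash
cat >> h.py <<'E'
def setdown(tx,tyy,zp=.0175):
    f=np.array([np.cos(ty),np.sin(ty)]);n=np.array([-f[1],f[0]]);P=tr+tx*f+tyy*n;B=rotm(ty,0)
    plan([([*P,.043],B,.025),([*P,zp],B,.009)],-1)
E
python3 - <<'E'
from h import *
o=robot.get_obs();print(o['time_s'],o['ee_pos'],o['grip_width'])
c=cap('top');s=cap('side');tray(c,s);stones(c,s,.026)
setdown(.048,-.033)
E
```

```text
26.25 [ 0.61787992 -0.00620006  0.09774482] 0.032712291214330225
t [[247.0, 207.0], [281.0, 228.0], [286.0, 266.0], [238.0, 267.0]] [[0.6551, 0.0982], [0.6127, 0.0137], [0.5256, -0.0072], [0.5126, 0.1015]] [0.5765 0.0516] [0.142, 0.095, 0.09, 0.11]
s [[288.0, 246.0], [335.0, 275.0], [295.0, 319.0], [239.0, 277.0]] [[0.6295, -0.0434], [0.4779, -0.0401], [0.473, 0.1158], [0.6561, 0.1058]] [0.5591 0.0345] [0.152, 0.152, 0.156, 0.183]
t [ 6.18900e-01  5.74000e-02 -8.94079e+01  4.56331e+01  2.40565e+01]
s [ 0.4876  0.2952 -7.5832 51.8369 25.6093]
s [ 0.5605  0.2818 -2.8661 53.5152 25.8045]
s [6.14500e-01 6.60000e-02 8.79702e+01 4.89917e+01 2.67634e+01]
s [ 6.69200e-01 -4.39000e-02 -8.59162e+01  4.60151e+01  3.02621e+01]
[[-1,[-0.01,-0.01,0.61],[0.0,0.0,0.0]],[-1,[0.0,-0.02,0.61],[0.0,-0.001,0.0]],[-1,[0.0,-0.01,0.61],[0.0,0.0,0.0]],[-1,[0.0,0.0,0.28],[0.0,0.0,0.0]],[-1,[0.0,0.0,0.29],[0.0,0.0,0.0]],[-1,[0.0,0.0,0.28],[0.0,0.0,0.0]]]
```

Call:
{"method": "servo_tool", "body": {"series": [[-1,[-0.01,-0.01,0.61],[0,0,0]],[-1,[0,-0.02,0.61],[0,-0.001,0]],[-1,[0,-0.01,0.61],[0,0,0]],[-1,[0,0,0.28],[0,0,0]],[-1,[0,0,0.29],[0,0,0]],[-1,[0,0,0.28],[0,0,0]],[-1,[0,0,0],[0,0,0]]]}}

```text
time_s: 27.05
ee_pos: [0.6198, -0.0052, 0.0177]
ee_rot: [-2.213, 2.228, -0.0]
contact_force: [-0.1, -0.8, -0.7]
grip_width: 0.0329
gripper_force: 40.7
```

Call:
{"method": "servo_tool", "body": {"series": [[0.35,[0,0,0],[0,0,0]],[0.35,[0,0,0],[0,0,0]],[0.35,[0,0,-0.3],[0,0,0]],[0.35,[0,0,-0.7],[0,0,0]],[0.35,[0,0,-0.9],[0,0,0]],[0.35,[0,0,-0.9],[0,0,0]],[0.35,[0,0,-0.5],[0,0,0]],[0.35,[0,0,0],[0,0,0]]]}}

```text
time_s: 27.85
ee_pos: [0.621, -0.0056, 0.1195]
ee_rot: [-2.209, 2.226, -0.005]
contact_force: [-0.3, -0.3, -0.1]
grip_width: 0.0575
gripper_force: 0.0
```

```bash
python3 - <<'E'
from h import *
o=robot.get_obs();print(o['time_s'],o['ee_pos'],o['grip_width'],o['contact_force'])
c=cap('top');s=cap('side');stones(c,s)
pick(.489,.2935,-7.7)
E
```

```text
27.85 [ 0.62099256 -0.00555585  0.11951275] 0.05746898765543423 [-0.29599068 -0.32739619 -0.05196308]
t [ 6.18000e-01  5.69000e-02 -8.94079e+01  4.54907e+01  2.39814e+01]
s [ 0.4856  0.2963 -7.5832 51.5997 25.4921]
s [ 0.5584  0.283  -2.8661 52.8914 25.6865]
s [6.11900e-01 6.76000e-02 8.66962e+01 5.11117e+01 2.68574e+01]
s [6.11000e-01 4.00000e-03 8.88466e+01 4.94158e+01 2.58435e+01]
hover
[[0.35,[-0.83,0.37,-0.08],[0.0,0.0,-0.019]],[0.35,[-0.86,0.26,-0.07],[0.0,0.0,-0.019]],[0.35,[-0.9,0.17,-0.08],[0.0,0.0,-0.019]],[0.35,[-0.9,0.05,-0.08],[0.0,0.0,-0.02]],[0.35,[-0.91,-0.06,-0.07],[0.0,0.0,-0.019]],[0.35,[-0.89,-0.17,-0.08],[0.0,0.0,-0.019]],[0.35,[-0.86,-0.27,0.14],[0.0,0.0,-0.019]],[0.35,[-0.83,-0.37,0.14],[0.0,0.0,-0.019]],[0.35,[-0.77,-0.47,0.14],[0.0,0.0,-0.019]],[0.35,[-0.72,-0.56,0.14],[0.0,0.0,-0.02]]]
[[0.35,[-0.64,-0.64,0.14],[0.0,0.0,-0.019]],[0.35,[-0.56,-0.71,0.14],[0.0,0.0,-0.019]]]
down
[[0.35,[0.0,0.0,0.67],[0.0,0.0,0.0]],[0.35,[0.0,0.0,0.66],[0.0,0.0,0.0]],[0.35,[0.01,0.0,0.67],[0.0,0.0,0.0]],[0.35,[0.0,0.0,0.28],[0.0,0.0,0.0]],[0.35,[0.0,0.0,0.28],[0.0,0.0,0.0]],[0.35,[0.0,0.0,0.27],[0.0,0.0,0.0]]]
```

Call:
{"method": "servo_tool", "body": {"series": [[0.35,[-0.83,0.37,-0.08],[0,0,-0.019]],[0.35,[-0.86,0.26,-0.07],[0,0,-0.019]],[0.35,[-0.9,0.17,-0.08],[0,0,-0.019]],[0.35,[-0.9,0.05,-0.08],[0,0,-0.02]],[0.35,[-0.91,-0.06,-0.07],[0,0,-0.019]],[0.35,[-0.89,-0.17,-0.08],[0,0,-0.019]],[0.35,[-0.86,-0.27,0.14],[0,0,-0.019]],[0.35,[-0.83,-0.37,0.14],[0,0,-0.019]],[0.35,[-0.77,-0.47,0.14],[0,0,-0.019]],[0.35,[-0.72,-0.56,0.14],[0,0,-0.02]]]}}

```text
time_s: 28.95
ee_pos: [0.5095, 0.2441, 0.1114]
ee_rot: [3.087, -0.574, -0.005]
contact_force: [0.4, -0.1, 0.5]
grip_width: 0.0576
gripper_force: 0.0
```

Call:
{"method": "servo_tool", "body": {"series": [[0.35,[-0.64,-0.64,0.14],[0,0,-0.019]],[0.35,[-0.56,-0.71,0.14],[0,0,-0.019]],[0.35,[0,0,0],[0,0,0]],[0.35,[0,0,0],[0,0,0]]]}}

```text
time_s: 29.35
ee_pos: [0.4882, 0.2932, 0.1034]
ee_rot: [3.133, -0.21, -0.004]
contact_force: [0.3, 0.0, -0.8]
grip_width: 0.0576
gripper_force: 0.0
```

```bash
python3 - <<'E'
from h import *
o=robot.get_obs();print(o['time_s'],o['ee_pos'])
c=cap('top');s=cap('side');stones(c,s,.026);tray(c,s)
down(.489,.2935,-7.7)
E
```

```text
29.35 [0.48819387 0.29323428 0.10342049]
t [ 0.4771  0.2935 78.0861 25.1916 21.0623]
t [ 0.563   0.2777 -2.6836 47.0302 24.0975]
t [ 6.18500e-01 -7.60000e-03  8.95981e+01  4.60223e+01  2.37731e+01]
t [ 6.19000e-01  5.71000e-02 -8.99025e+01  4.54587e+01  2.38322e+01]
s [  0.4744   0.2935 -44.8206  42.0666  19.8517]
t [[247.0, 204.0], [310.0, 211.0], [302.0, 287.0], [237.0, 280.0]] [[0.6623, 0.0991], [0.6594, -0.0488], [0.4813, -0.0482], [0.4827, 0.1002]] [0.5714 0.0256] [0.18, 0.148, 0.178, 0.148]
s [[320.0, 202.0], [349.0, 269.0], [264.0, 326.0], [210.0, 329.0], [210.0, 258.0]] [[0.6682, -0.2265], [0.4621, -0.0762], [0.515, 0.1713], [0.6028, 0.2487], [0.7559, 0.1063]] [0.6008 0.0447] [0.344, 0.255, 0.253, 0.117, 0.209]
[[0.35,[0.0,-0.01,0.66],[0.0,0.0,0.0]],[0.35,[0.0,-0.01,0.65],[0.0,0.0,0.0]],[0.35,[0.0,-0.01,0.66],[0.0,0.0,0.0]],[0.35,[0.0,0.0,0.28],[0.0,0.0,0.0]],[0.35,[0.0,0.0,0.28],[0.0,0.0,0.0]],[0.35,[0.0,0.0,0.27],[0.0,0.0,0.0]]]
```

Call:
{"method": "servo_tool", "body": {"series": [[0.35,[0,-0.01,0.66],[0,0,0]],[0.35,[0,-0.01,0.65],[0,0,0]],[0.35,[0,-0.01,0.66],[0,0,0]],[0.35,[0,0,0.28],[0,0,0]],[0.35,[0,0,0.28],[0,0,0]],[0.35,[0,0,0.27],[0,0,0]],[0.35,[0,0,0],[0,0,0]]]}}

```text
time_s: 30.15
ee_pos: [0.4889, 0.2939, 0.0201]
ee_rot: [3.134, -0.211, -0.003]
contact_force: [-0.0, -0.2, 0.0]
grip_width: 0.0573
gripper_force: 0.0
```

Call:
{"method": "servo_tool", "body": {"series": [[-1,[0,0,0],[0,0,0]],[-1,[0,0,0],[0,0,0]],[-1,[0,0,0],[0,0,0]],[-1,[0,0,0],[0,0,0]],[-1,[0,0,-0.2],[0,0,0]],[-1,[0,0,-0.4],[0,0,0]],[-1,[0,0,-0.7],[0,0,0]],[-1,[0,0,-0.9],[0,0,0]],[-1,[0,0,-0.9],[0,0,0]],[-1,[0,0,-0.5],[0,0,0]]], "force": 40}}

```text
time_s: 31.15
ee_pos: [0.4899, 0.2949, 0.1321]
ee_rot: [-3.131, 0.209, -0.004]
contact_force: [0.8, 1.1, 0.1]
grip_width: 0.0324
gripper_force: 39.8
```

```bash
python3 - <<'E'
from h import *
o=robot.get_obs();print(o['time_s'],o['ee_pos'],o['grip_width'],o['gripper_force'])
place(-.025,.033,.0175)
E
```

```text
31.15 [0.48993175 0.29494663 0.13213028] 0.032365538311379574 39.8098486661911
[[-1,[0.24,0.62,0.01],[0.0,0.0,0.019]],[-1,[0.32,0.59,0.01],[0.0,0.0,0.019]],[-1,[0.38,0.54,0.01],[0.0,0.0,0.02]],[-1,[0.45,0.5,0.01],[0.0,0.0,0.019]],[-1,[0.5,0.44,0.01],[0.0,0.0,0.019]],[-1,[0.55,0.37,0.01],[0.0,0.0,0.019]],[-1,[0.59,0.31,0.16],[0.0,0.0,0.019]],[-1,[0.63,0.23,0.17],[0.0,0.0,0.019]],[-1,[0.65,0.16,0.16],[0.0,0.0,0.02]],[-1,[0.66,0.07,0.17],[0.0,0.0,0.019]]]
[[-1,[0.67,0.0,0.16],[0.0,0.0,0.019]],[-1,[0.66,-0.09,0.17],[0.0,0.001,0.019]],[-1,[0.0,0.0,0.64],[0.0,0.0,0.0]],[-1,[0.0,0.0,0.64],[0.0,0.0,0.0]],[-1,[-0.01,0.01,0.64],[0.0,0.0,0.0]],[-1,[0.0,0.0,0.28],[0.0,0.0,0.0]],[-1,[0.0,0.0,0.27],[0.0,0.0,0.0]],[-1,[0.0,0.0,0.28],[0.0,0.0,0.0]]]
```

Call:
{"method": "servo_tool", "body": {"series": [[-1,[0.24,0.62,0.01],[0,0,0.019]],[-1,[0.32,0.59,0.01],[0,0,0.019]],[-1,[0.38,0.54,0.01],[0,0,0.02]],[-1,[0.45,0.5,0.01],[0,0,0.019]],[-1,[0.5,0.44,0.01],[0,0,0.019]],[-1,[0.55,0.37,0.01],[0,0,0.019]],[-1,[0.59,0.31,0.16],[0,0,0.019]],[-1,[0.63,0.23,0.17],[0,0,0.019]],[-1,[0.65,0.16,0.16],[0,0,0.02]],[-1,[0.66,0.07,0.17],[0,0,0.019]]]}}

```text
time_s: 32.15
ee_pos: [0.5364, 0.0991, 0.1077]
ee_rot: [-2.457, 1.957, 0.001]
contact_force: [0.6, 0.5, -1.1]
grip_width: 0.0329
gripper_force: 39.8
```

Call:
{"method": "servo_tool", "body": {"series": [[-1,[0.67,0,0.16],[0,0,0.019]],[-1,[0.66,-0.09,0.17],[0,0.001,0.019]],[-1,[0,0,0],[0,0,0]],[-1,[0,0,0],[0,0,0]]]}}

```text
time_s: 32.55
ee_pos: [0.5458, 0.0608, 0.0976]
ee_rot: [2.21, -2.227, 0.006]
contact_force: [0.2, 0.6, -0.7]
grip_width: 0.0325
gripper_force: 39.8
```

```bash
python3 - <<'E'
from h import *
o=robot.get_obs();print(o['time_s'],o['ee_pos'],o['grip_width'])
c=cap('top');s=cap('side');stones(c,s,.026)
setdown(-.025,.033)
E
```

```text
32.55 [0.54583649 0.06083175 0.09761483] 0.032512429542501296
t [ 6.18500e-01 -7.60000e-03  8.89522e+01  4.59035e+01  2.37678e+01]
t [ 0.6191  0.0434  6.496  24.0215 16.2346]
s [ 0.5607  0.2818 -2.8661 53.1346 25.8045]
s [6.05000e-01 5.02000e-02 6.21883e+01 8.58479e+01 4.65488e+01]
[[-1,[0.0,-0.01,0.61],[0.0,0.0,0.0]],[-1,[-0.01,-0.01,0.61],[0.0,-0.001,0.0]],[-1,[0.0,0.0,0.6],[0.0,0.0,0.001]],[-1,[0.0,0.0,0.28],[0.0,0.0,0.0]],[-1,[0.0,0.0,0.29],[0.0,0.0,0.0]],[-1,[0.0,0.0,0.28],[0.0,0.0,0.0]]]
```

Call:
{"method": "servo_tool", "body": {"series": [[-1,[0,-0.01,0.61],[0,0,0]],[-1,[-0.01,-0.01,0.61],[0,-0.001,0]],[-1,[0,0,0.6],[0,0,0.001]],[-1,[0,0,0.28],[0,0,0]],[-1,[0,0,0.29],[0,0,0]],[-1,[0,0,0.28],[0,0,0]],[-1,[0,0,0],[0,0,0]]]}}

```text
time_s: 33.35
ee_pos: [0.5471, 0.0617, 0.0176]
ee_rot: [-2.206, 2.235, -0.0]
contact_force: [0.5, 0.2, -0.5]
grip_width: 0.0328
gripper_force: 40.5
```

Call:
{"method": "servo_tool", "body": {"series": [[0.35,[0,0,0],[0,0,0]],[0.35,[0,0,0],[0,0,0]],[0.35,[0,0,-0.3],[0,0,0]],[0.35,[0,0,-0.7],[0,0,0]],[0.35,[0,0,-0.9],[0,0,0]],[0.35,[0,0,-0.9],[0,0,0]],[0.35,[0,0,-0.5],[0,0,0]],[0.35,[0,0,0],[0,0,0]]]}}

```text
time_s: 34.15
ee_pos: [0.5481, 0.0616, 0.1192]
ee_rot: [-2.201, 2.233, -0.003]
contact_force: [-0.5, 0.4, -0.2]
grip_width: 0.0579
gripper_force: 0.0
```

```bash
python3 - <<'E'
from h import *
o=robot.get_obs();print(o['time_s'],o['ee_pos'],o['grip_width'],o['contact_force'])
c=cap('top');s=cap('side');stones(c,s)
pick(.562,.2795,-2.7)
E
```

```text
34.15 [0.54806249 0.0615661  0.11921069] 0.05785438803556534 [-0.5151245   0.41136197 -0.23398762]
t [5.45000e-01 4.94000e-02 8.73608e+01 2.78438e+01 2.31963e+01]
t [ 6.17700e-01 -8.00000e-03  8.95987e+01  4.56017e+01  2.39346e+01]
t [ 0.6183  0.0431  6.4932 23.903  16.1774]
s [ 0.5585  0.283  -2.8661 52.8914 25.6865]
s [5.39000e-01 6.88000e-02 8.82885e+01 4.96433e+01 2.57838e+01]
s [6.11900e-01 6.69000e-02 8.95006e+01 5.09457e+01 2.69044e+01]
s [6.11600e-01 8.10000e-03 8.73007e+01 4.46629e+01 2.87378e+01]
hover
[[0.35,[-0.61,-0.04,-0.08],[0.0,0.0,-0.02]],[0.35,[-0.6,-0.11,-0.07],[0.0,0.0,-0.021]],[0.35,[-0.58,-0.18,-0.08],[0.0,0.0,-0.02]],[0.35,[-0.55,-0.26,-0.08],[0.0,0.0,-0.021]],[0.35,[-0.51,-0.33,-0.07],[0.0,0.0,-0.02]],[0.35,[-0.46,-0.39,-0.08],[0.0,0.0,-0.02]],[0.35,[-0.41,-0.45,0.14],[0.0,0.0,-0.02]],[0.35,[-0.36,-0.49,0.14],[0.0,0.0,-0.021]],[0.35,[-0.28,-0.54,0.14],[0.0,0.0,-0.02]],[0.35,[-0.22,-0.57,0.14],[0.0,0.0,-0.021]]]
[[0.35,[-0.14,-0.59,0.14],[0.0,0.0,-0.02]],[0.35,[-0.06,-0.61,0.14],[0.0,0.0,-0.021]]]
down
[[0.35,[0.0,0.0,0.67],[0.0,0.0,0.0]],[0.35,[0.0,0.0,0.66],[0.0,0.0,0.0]],[0.35,[0.0,0.0,0.67],[0.0,0.0,0.0]],[0.35,[0.0,0.0,0.28],[0.0,0.0,0.0]],[0.35,[0.0,0.0,0.27],[0.0,0.0,0.0]],[0.35,[0.0,0.0,0.28],[0.0,0.0,0.0]]]
```

Call:
{"method": "servo_tool", "body": {"series": [[0.35,[-0.61,-0.04,-0.08],[0,0,-0.02]],[0.35,[-0.6,-0.11,-0.07],[0,0,-0.021]],[0.35,[-0.58,-0.18,-0.08],[0,0,-0.02]],[0.35,[-0.55,-0.26,-0.08],[0,0,-0.021]],[0.35,[-0.51,-0.33,-0.07],[0,0,-0.02]],[0.35,[-0.46,-0.39,-0.08],[0,0,-0.02]],[0.35,[-0.41,-0.45,0.14],[0,0,-0.02]],[0.35,[-0.36,-0.49,0.14],[0,0,-0.021]],[0.35,[-0.28,-0.54,0.14],[0,0,-0.02]],[0.35,[-0.22,-0.57,0.14],[0,0,-0.021]]]}}

```text
time_s: 35.25
ee_pos: [0.5587, 0.2433, 0.1111]
ee_rot: [3.105, -0.467, -0.005]
contact_force: [1.3, 0.1, 0.0]
grip_width: 0.0577
gripper_force: 0.0
```

Call:
{"method": "servo_tool", "body": {"series": [[0.35,[-0.14,-0.59,0.14],[0,0,-0.02]],[0.35,[-0.06,-0.61,0.14],[0,0,-0.021]],[0.35,[0,0,0],[0,0,0]],[0.35,[0,0,0],[0,0,0]]]}}

```text
time_s: 35.65
ee_pos: [0.5615, 0.2791, 0.1031]
ee_rot: [3.139, -0.074, -0.005]
contact_force: [-0.1, 0.6, 0.5]
grip_width: 0.0574
gripper_force: 0.0
```

```bash
python3 - <<'E'
from h import *
o=robot.get_obs();print(o['time_s'],o['ee_pos'])
c=cap('top');s=cap('side');stones(c,s,.026);tray(c,s)
down(.562,.2795,-2.7)
E
```

```text
35.65 [0.56147149 0.27912549 0.10309506]
t [5.46000e-01 5.84000e-02 8.91115e+01 4.54425e+01 2.32853e+01]
t [ 0.5547  0.2788 -2.8226 33.2834 24.055 ]
t [ 6.18500e-01 -7.60000e-03  8.89522e+01  4.59035e+01  2.37678e+01]
t [ 6.19000e-01  5.71000e-02 -8.99025e+01  4.54587e+01  2.38322e+01]
s [ 0.5606  0.2817 -3.1627 53.5527 25.8283]
s [5.41800e-01 6.69000e-02 8.82885e+01 4.98715e+01 2.59023e+01]
t [[310.0, 211.0], [302.0, 287.0], [237.0, 280.0], [247.0, 204.0]] [[0.6594, -0.0488], [0.4813, -0.0482], [0.4827, 0.1002], [0.6623, 0.0991]] [0.5714 0.0256] [0.148, 0.178, 0.148, 0.18]
s [[272.0, 195.0], [298.0, 249.0], [210.0, 299.0], [210.0, 238.0], [240.0, 195.0]] [[0.7941, -0.1663], [0.6027, -0.051], [0.6626, 0.1931], [0.807, 0.0586], [0.8655, -0.1106]] [ 0.7464 -0.0153] [0.091, 0.223, 0.251, 0.197, 0.179]
[[0.35,[0.0,-0.01,0.66],[0.0,0.0,0.0]],[0.35,[0.0,-0.01,0.65],[0.0,0.0,0.0]],[0.35,[0.01,-0.01,0.66],[0.0,0.0,0.0]],[0.35,[0.0,0.0,0.28],[0.0,0.0,0.0]],[0.35,[0.0,0.0,0.27],[0.0,0.0,0.0]],[0.35,[0.0,0.0,0.28],[0.0,0.0,0.0]]]
```

Call:
{"method": "servo_tool", "body": {"series": [[0.35,[0,-0.01,0.66],[0,0,0]],[0.35,[0,-0.01,0.65],[0,0,0]],[0.35,[0.01,-0.01,0.66],[0,0,0]],[0.35,[0,0,0.28],[0,0,0]],[0.35,[0,0,0.27],[0,0,0]],[0.35,[0,0,0.28],[0,0,0]],[0.35,[0,0,0],[0,0,0]]]}}

```text
time_s: 36.45
ee_pos: [0.5623, 0.2801, 0.02]
ee_rot: [3.141, -0.073, -0.002]
contact_force: [0.4, -0.5, -0.0]
grip_width: 0.0575
gripper_force: 0.0
```

Call:
{"method": "servo_tool", "body": {"series": [[-1,[0,0,0],[0,0,0]],[-1,[0,0,0],[0,0,0]],[-1,[0,0,0],[0,0,0]],[-1,[0,0,0],[0,0,0]],[-1,[0,0,-0.2],[0,0,0]],[-1,[0,0,-0.4],[0,0,0]],[-1,[0,0,-0.7],[0,0,0]],[-1,[0,0,-0.9],[0,0,0]],[-1,[0,0,-0.9],[0,0,0]],[-1,[0,0,-0.5],[0,0,0]]], "force": 40}}

```text
time_s: 37.45
ee_pos: [0.5636, 0.281, 0.1323]
ee_rot: [-3.138, 0.071, -0.005]
contact_force: [0.0, -0.6, -0.2]
grip_width: 0.0329
gripper_force: 39.9
```

```bash
python3 - <<'E'
from h import *
o=robot.get_obs();print(o['time_s'],o['ee_pos'],o['grip_width'],o['gripper_force'])
place(-.025,-.033,.0175)
E
```

```text
37.45 [0.56355159 0.2809787  0.13230204] 0.032918591614590084 39.89057779312134
[[-1,[-0.01,0.79,0.01],[0.0,0.0,0.02]],[-1,[0.09,0.79,0.01],[0.0,0.0,0.021]],[-1,[0.19,0.77,0.01],[0.0,0.0,0.02]],[-1,[0.28,0.75,0.01],[0.0,0.0,0.02]],[-1,[0.38,0.69,0.01],[0.0,0.0,0.021]],[-1,[0.46,0.65,0.01],[0.0,0.0,0.02]],[-1,[0.54,0.58,0.16],[0.0,0.0,0.02]],[-1,[0.61,0.51,0.17],[0.0,0.0,0.021]],[-1,[0.67,0.42,0.16],[0.0,0.0,0.02]],[-1,[0.72,0.34,0.17],[0.0,0.0,0.021]]]
[[-1,[0.76,0.24,0.16],[-0.001,0.0,0.02]],[-1,[0.78,0.14,0.17],[0.0,0.0,0.02]],[-1,[0.0,0.0,0.64],[0.0,0.0,0.0]],[-1,[0.0,-0.01,0.64],[0.0,0.0,0.0]],[-1,[0.01,0.0,0.63],[0.0,0.0,0.0]],[-1,[0.0,0.0,0.28],[0.0,0.0,0.0]],[-1,[0.0,0.0,0.28],[0.0,0.0,0.0]],[-1,[0.0,0.0,0.28],[0.0,0.0,0.0]]]
```

Call:
{"method": "servo_tool", "body": {"series": [[-1,[-0.01,0.79,0.01],[0,0,0.02]],[-1,[0.09,0.79,0.01],[0,0,0.021]],[-1,[0.19,0.77,0.01],[0,0,0.02]],[-1,[0.28,0.75,0.01],[0,0,0.02]],[-1,[0.38,0.69,0.01],[0,0,0.021]],[-1,[0.46,0.65,0.01],[0,0,0.02]],[-1,[0.54,0.58,0.16],[0,0,0.02]],[-1,[0.61,0.51,0.17],[0,0,0.021]],[-1,[0.67,0.42,0.16],[0,0,0.02]],[-1,[0.72,0.34,0.17],[0,0,0.021]]]}}

```text
time_s: 38.45
ee_pos: [0.5477, 0.0419, 0.1078]
ee_rot: [-2.468, 1.941, 0.0]
contact_force: [0.1, 0.3, 0.4]
grip_width: 0.0328
gripper_force: 39.9
```

Call:
{"method": "servo_tool", "body": {"series": [[-1,[0.76,0.24,0.16],[-0.001,0,0.02]],[-1,[0.78,0.14,0.17],[0,0,0.02]],[-1,[0,0,0],[0,0,0]],[-1,[0,0,0],[0,0,0]]]}}

```text
time_s: 38.85
ee_pos: [0.545, -0.0051, 0.0977]
ee_rot: [2.21, -2.227, -0.006]
contact_force: [0.4, 0.2, -0.6]
grip_width: 0.0329
gripper_force: 39.9
```

```bash
python3 - <<'E'
from h import *
o=robot.get_obs();print(o['time_s'],o['ee_pos'],o['grip_width'])
c=cap('top');s=cap('side');stones(c,s,.026)
setdown(-.025,-.033)
E
```

```text
38.85 [ 0.54497614 -0.00508566  0.09774161] 0.032894159882650424
t [5.46200e-01 5.85000e-02 8.78416e+01 4.76181e+01 2.43572e+01]
s [5.41600e-01 6.68000e-02 8.82885e+01 4.98715e+01 2.59023e+01]
s [6.14200e-01 6.53000e-02 8.88467e+01 5.05031e+01 2.66062e+01]
s [6.13600e-01 1.40000e-03 8.88466e+01 5.05962e+01 2.59624e+01]
s [ 5.89800e-01 -4.41000e-02 -5.09367e+01  5.08261e+01  2.76545e+01]
[[-1,[0.0,-0.01,0.61],[0.0,0.0,0.0]],[-1,[0.0,-0.01,0.61],[0.001,0.0,0.0]],[-1,[0.0,-0.01,0.61],[0.0,0.0,0.001]],[-1,[0.0,0.0,0.28],[0.0,0.0,0.0]],[-1,[0.0,0.0,0.28],[0.0,0.0,0.0]],[-1,[0.0,0.0,0.29],[0.0,0.0,0.0]]]
```

Call:
{"method": "servo_tool", "body": {"series": [[-1,[0,-0.01,0.61],[0,0,0]],[-1,[0,-0.01,0.61],[0.001,0,0]],[-1,[0,-0.01,0.61],[0,0,0.001]],[-1,[0,0,0.28],[0,0,0]],[-1,[0,0,0.28],[0,0,0]],[-1,[0,0,0.29],[0,0,0]],[-1,[0,0,0],[0,0,0]]]}}

```text
time_s: 39.65
ee_pos: [0.5465, -0.0043, 0.0175]
ee_rot: [-2.206, 2.235, -0.002]
contact_force: [-0.8, -0.1, 2.5]
grip_width: 0.0329
gripper_force: 43.1
```

Call:
{"method": "servo_tool", "body": {"series": [[0.35,[0,0,0],[0,0,0]],[0.35,[0,0,0],[0,0,0]],[0.35,[0,0,-0.3],[0,0,0]],[0.35,[0,0,-0.7],[0,0,0]],[0.35,[0,0,-0.9],[0,0,0]],[0.35,[0,0,-0.9],[0,0,0]],[0.35,[0,0,-0.9],[0,0,0]],[0.35,[0,0,-0.9],[0,0,0]],[0.35,[0,0,-0.9],[0,0,0]],[0.35,[0,0,0],[0,0,0]]]}}

```text
time_s: 40.65
ee_pos: [0.5479, -0.0045, 0.1867]
ee_rot: [-2.201, 2.231, -0.009]
contact_force: [1.1, -0.4, 0.4]
grip_width: 0.058
gripper_force: 0.0
```

```bash
python3 - <<'E'
from h import *
o=robot.get_obs();print(o['time_s'],o['ee_pos'],o['grip_width'])
c=cap('top');s=cap('side');stones(c,s,.026)
B=rotm(0,np.radians(13.7)); plan([([.42,.22,.23],B)],1)
E
```

```text
40.65 [ 0.5478729  -0.00454076  0.1867088 ] 0.05796440332032888
t [ 5.44700e-01 -1.61000e-02 -8.44802e+01  2.73426e+01  2.31471e+01]
t [5.46000e-01 5.80000e-02 8.83790e+01 4.65447e+01 2.32738e+01]
s [5.41400e-01 6.60000e-02 8.82885e+01 5.13767e+01 2.59023e+01]
s [6.14300e-01 6.50000e-02 8.79799e+01 4.99145e+01 2.71339e+01]
s [5.41100e-01 1.90000e-03 8.86211e+01 5.08701e+01 2.56013e+01]
s [6.13500e-01 9.00000e-04 8.87754e+01 5.05891e+01 2.66656e+01]
[[1,[-0.74,0.43,-0.16],[0.004,0.0,0.0]],[1,[-0.75,0.42,-0.17],[0.004,0.0,0.0]],[1,[-0.74,0.42,-0.18],[0.003,0.0,-0.001]],[1,[-0.74,0.42,-0.18],[0.004,0.0,0.0]],[1,[-0.75,0.4,-0.2],[0.004,0.0,0.0]],[1,[-0.75,0.41,-0.21],[0.004,0.0,0.0]],[1,[-0.74,0.39,-0.22],[0.003,0.0,-0.001]],[1,[-0.75,0.39,-0.22],[0.004,0.0,0.0]],[1,[-0.75,0.38,-0.24],[0.004,0.0,0.0]],[1,[-0.74,0.38,-0.24],[0.004,0.0,0.0]]]
```

Call:
{"method": "servo_tool", "body": {"series": [[1,[-0.74,0.43,-0.16],[0.004,0,0]],[1,[-0.75,0.42,-0.17],[0.004,0,0]],[1,[-0.74,0.42,-0.18],[0.003,0,-0.001]],[1,[-0.74,0.42,-0.18],[0.004,0,0]],[1,[-0.75,0.4,-0.2],[0.004,0,0]],[1,[-0.75,0.41,-0.21],[0.004,0,0]],[1,[-0.74,0.39,-0.22],[0.003,0,-0.001]],[1,[-0.75,0.39,-0.22],[0.004,0,0]],[1,[-0.75,0.38,-0.24],[0.004,0,0]],[1,[-0.74,0.38,-0.24],[0.004,0,0]]]}}

```text
time_s: 41.75
ee_pos: [0.4189, 0.2201, 0.2281]
ee_rot: [-2.095, 2.099, -0.254]
contact_force: [0.3, -0.6, -0.5]
grip_width: 0.0855
gripper_force: 0.0
```

```bash
python3 - <<'E'
from h import *
o=robot.get_obs();print(o['time_s'],o['ee_pos'],o['grip_width'])
c=cap('top','c9');s=cap('side','d9');stones(c,s,.026);tray(c,s)
# edges fit: subpixel line fits for rack and tray in top view via gradient peaks between two guess points
g=cv2.cvtColor(c['frame'],cv2.COLOR_RGB2GRAY).astype(float);g=cv2.GaussianBlur(g,(0,0),.8)
def edge(a,b,w=5,sgn=None):
    a,b=np.array(a,float),np.array(b,float);d=(b-a)/np.linalg.norm(b-a);n=np.array([-d[1],d[0]]);Q=[]
    for t in np.linspace(.12,.88,30):
        ts=np.arange(-w,w+.01,.25);P=a+(b-a)*t+ts[:,None]*n
        v=cv2.remap(g.astype(np.float32),P[:,0].astype(np.float32)[None],P[:,1].astype(np.float32)[None],1)[0]
        gr=np.gradient(v); gr=np.abs(gr) if sgn is None else gr*sgn
        Q.append(P[np.argmax(gr)])
    Q=np.array(Q,np.float32);vx,vy,x0,y0=cv2.fitLine(Q,cv2.DIST_HUBER,0,.01,.01).ravel();
    r=(Q-[x0,y0])@[-vy,vx];d=np.array([vx,vy])
    return np.array([[x0,y0]-40*d,[x0,y0]+40*d]),np.median(abs(r))
def rep(nm,a,b,z):
    E,r=edge(a,b);W=onz(c,E,z)[:,:2];print(nm,E.round(1).tolist(),'res',round(float(r),2),W.round(4).tolist(),'slope',np.round((W[1]-W[0])/np.linalg.norm(W[1]-W[0]),4))
rep('cheekR out',(326,105),(318,185),.09)
rep('cheekL out',(249,99),(236,175),.09)
rep('rack back out',(250,98.5),(325,105),.09)
rep('board front',(257,187),(303,191),.05)
rep('tray L',(247,204),(237,280),.026)
rep('tray R',(310,211),(302,287),.026)
rep('tray lip',(249,204.5),(309,211),.004)
E
```

```text
41.75 [0.4189311  0.22009232 0.22805164] 0.08551704644069584
t [ 5.45300e-01 -6.30000e-03  8.90801e+01  4.56125e+01  2.34897e+01]
t [5.46000e-01 5.84000e-02 8.91115e+01 4.54425e+01 2.32853e+01]
t [ 6.18500e-01 -7.60000e-03  8.89522e+01  4.59035e+01  2.37678e+01]
t [ 6.19100e-01  5.70000e-02 -8.94612e+01  4.53799e+01  2.40324e+01]
t [[247.0, 204.0], [310.0, 211.0], [302.0, 287.0], [237.0, 280.0]] [[0.6623, 0.0991], [0.6594, -0.0488], [0.4813, -0.0482], [0.4827, 0.1002]] [0.5714 0.0256] [0.18, 0.148, 0.178, 0.148]
s [[240.0, 195.0], [340.0, 217.0], [349.0, 256.0], [304.0, 286.0]] [[0.8655, -0.1106], [0.588, -0.2116], [0.4867, -0.1109], [0.5157, 0.0317]] [ 0.614  -0.1004] [0.378, 0.295, 0.143, 0.146]
cheekR out [[318.0, 185.1999969482422], [326.1000061035156, 105.5999984741211]] res 0.64 [[0.7033, -0.0632], [0.898, -0.0633]] slope [ 1.e+00 -7.e-04]
cheekL out [[234.3000030517578, 176.0], [246.39999389648438, 96.9000015258789]] res 0.14 [[0.7074, 0.1261], [0.9033, 0.1241]] slope [ 0.9999 -0.0101]
rack back out [[247.5, 100.19999694824219], [327.20001220703125, 107.4000015258789]] res 0.22 [[0.8951, 0.1204], [0.8937, -0.0662]] slope [-0.0073 -1.    ]
board front [[239.5, 185.1999969482422], [319.1000061035156, 192.89999389648438]] res 0.23 [[0.6989, 0.1185], [0.6978, -0.0662]] slope [-0.0062 -1.    ]
tray L [[238.1999969482422, 278.3999938964844], [245.89999389648438, 198.6999969482422]] res 1.33 [[0.4867, 0.0978], [0.6747, 0.1033]] slope [0.9996 0.0295]
tray R [[302.0, 287.20001220703125], [311.29998779296875, 207.6999969482422]] res 0.2 [[0.4809, -0.0482], [0.6675, -0.051]] slope [ 0.9999 -0.015 ]
tray lip [[234.89999389648438, 205.10000610351562], [314.5, 213.1999969482422]] res 0.2 [[0.6627, 0.1309], [0.661, -0.059]] slope [-0.0091 -1.    ]
```

All four red stones are on the tray in a 2×2 layout (top view x 0.546/0.619, y −0.007/0.058), and the tray is unmoved. One enlarged crop to fix the rack's centre line before insertion.

```bash
python3 - <<'E'
from h import *
c=cap('top')
O=np.array([.793,.029]);a=-.006
def rk(x,y,z): return [O[0]+np.cos(a)*x-np.sin(a)*y,O[1]+np.sin(a)*x+np.cos(a)*y,z]
P=[rk(x,y,z) for x in(-.09,0,.09) for y,z in((.061,.084),(-.061,.09),(.09,.09),(-.09,.09))]+[rk(-.094,0,.05),rk(.094,0,.05)]
u=proj(c,P);crop(c,225,90,335,215,4.7,'t10',u)
E
```

```text
(no output)
```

View pics/t10.png

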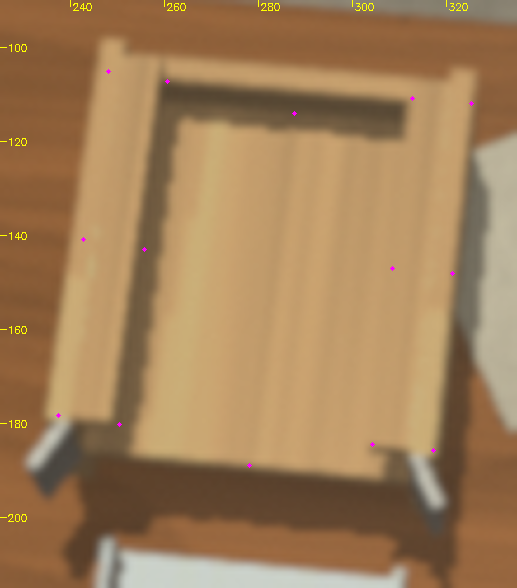

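The left strip's inner edge runs about px (258,103)–(248,179). The cheek outer edges are about (247,98)–(235,179) and (326,105)–(318,187), giving a rack centre y of about 0.031 in the top view. The tray needs to go about 5 mm left of its present line. I'll regrip the handle at the pose where I released it.

```bash
python3 - <<'E'
from h import *
B=rotm(-.008,np.radians(13.9));T=np.array([.4677,.0302,.0725])
plan([(T-.15*B[:,2],B)],1)
q=plan([(T,B,.024)],1,start=(T-.15*B[:,2],B))
E
```

```text
[[1,[0.9,-0.05,0.06],[0.0,0.0,0.0]],[1,[0.91,-0.04,0.07],[0.0,0.0,0.0]],[1,[0.9,-0.05,0.06],[0.0,0.0,0.001]],[1,[0.9,-0.05,0.06],[0.001,0.0,0.0]],[1,[0.9,-0.05,0.07],[0.0,0.0,0.0]],[1,[0.91,-0.06,0.06],[0.0,0.0,0.0]],[1,[0.9,-0.05,0.06],[0.0,0.0,0.0]]]
[[1,[0.0,0.0,0.71],[0.0,0.0,0.0]],[1,[0.0,0.0,0.72],[0.0,0.0,0.0]],[1,[0.0,0.0,0.71],[0.0,0.0,0.0]],[1,[0.0,0.0,0.72],[0.0,0.0,0.0]],[1,[0.0,0.0,0.71],[0.0,0.0,0.0]],[1,[0.0,0.0,0.72],[0.0,0.0,0.0]],[1,[0.0,0.0,0.71],[0.0,0.0,0.0]]]
```

Call:
{"method": "servo_tool", "body": {"series": [[1,[0.9,-0.05,0.06],[0,0,0]],[1,[0.91,-0.04,0.07],[0,0,0]],[1,[0.9,-0.05,0.06],[0,0,0.001]],[1,[0.9,-0.05,0.06],[0.001,0,0]],[1,[0.9,-0.05,0.07],[0,0,0]],[1,[0.91,-0.06,0.06],[0,0,0]],[1,[0.9,-0.05,0.06],[0,0,0]],[1,[0,0,0],[0,0,0]]]}}

```text
time_s: 42.7
ee_pos: [0.4314, 0.027, 0.2176]
ee_rot: [-2.08, 2.109, -0.257]
contact_force: [1.0, -0.4, -0.3]
grip_width: 0.0855
gripper_force: 0.0
```

```bash
python3 - <<'E'
from h import *
o=robot.get_obs();print(o['time_s'],o['ee_pos'],np.round(o['joint_positions'],2))
c=cap('top');s=cap('side');stones(c,s,.026)
B=rotm(-.008,np.radians(13.9));T=np.array([.4677,.0302,.0725])
plan([(T,B,.024)],1)
E
```

```text
42.7 [0.43138238 0.02701949 0.21758391] [ 0.52 -0.04 -0.69  0.19 -0.72 -0.67]
t [ 5.45300e-01 -6.30000e-03  8.90801e+01  4.56125e+01  2.34897e+01]
t [ 5.45900e-01  5.88000e-02 -8.88726e+01  4.50185e+01  2.36768e+01]
t [ 6.18600e-01 -7.70000e-03  8.95988e+01  4.57444e+01  2.40096e+01]
t [ 6.19100e-01  5.70000e-02 -8.99025e+01  4.54587e+01  2.38322e+01]
s [ 5.41500e-01  6.60000e-02 -8.93285e+01  5.16012e+01  2.64873e+01]
s [6.14400e-01 6.55000e-02 8.95149e+01 5.05238e+01 2.75689e+01]
s [5.41500e-01 2.10000e-03 8.79273e+01 5.08396e+01 2.68076e+01]
s [6.13900e-01 9.00000e-04 8.88740e+01 5.05990e+01 2.69335e+01]
[[1,[-0.01,0.0,0.71],[0.0,0.0,0.0]],[1,[-0.01,0.01,0.72],[0.0,0.0,0.0]],[1,[0.0,0.0,0.71],[0.0,0.0,0.0]],[1,[-0.01,0.0,0.72],[0.0,0.0,0.0]],[1,[-0.01,0.01,0.71],[0.0,0.0,0.0]],[1,[-0.01,0.0,0.72],[0.0,0.0,0.0]],[1,[-0.01,0.0,0.71],[0.0,0.0,0.0]]]
```

Call:
{"method": "servo_tool", "body": {"series": [[1,[-0.01,0,0.71],[0,0,0]],[1,[-0.01,0.01,0.72],[0,0,0]],[1,[0,0,0.71],[0,0,0]],[1,[-0.01,0,0.72],[0,0,0]],[1,[-0.01,0.01,0.71],[0,0,0]],[1,[-0.01,0,0.72],[0,0,0]],[1,[-0.01,0,0.71],[0,0,0]],[1,[0,0,0],[0,0,0]]]}}

```text
time_s: 43.6
ee_pos: [0.4663, 0.0308, 0.0702]
ee_rot: [-2.091, 2.104, -0.256]
contact_force: [-0.4, -0.8, 0.7]
grip_width: 0.0854
gripper_force: 0.0
```

Call:
{"method": "servo_tool", "body": {"series": [[-1,[0,0,0],[0,0,0]],[-1,[0,0,0],[0,0,0]],[-1,[0,0,0],[0,0,0]],[-1,[0,0,0],[0,0,0]],[-1,[0,0,0],[0,0,0]],[-1,[0,0,0],[0,0,0]],[-1,[0,0,0],[0,0,0]],[-1,[0,0,0],[0,0,0]]], "force": 110}}

```text
time_s: 44.4
ee_pos: [0.4685, 0.0318, 0.0741]
ee_rot: [-2.082, 2.099, -0.26]
contact_force: [-3.7, 0.7, 5.4]
grip_width: 0.01
gripper_force: 107.7
```

```bash
python3 - <<'E'
from h import *
o=robot.get_obs();A=R.from_rotvec(o['ee_rot']).as_matrix();print(o['time_s'],o['ee_pos'],o['grip_width'],o['gripper_force'],o['contact_force'],A.round(4).tolist(),np.round(o['joint_positions'],2))
print('lift from measured pose');p=np.array(o['ee_pos'])
plan([(p+[0,.002,.03],A,.01),([p[0],.036,p[2]+.055],rotm(-.006,np.arcsin(A[0,2])),.02)],-1)
E
```

```text
44.4 [0.46847863 0.03183699 0.07407275] 0.009963132750882503 107.67536401748657 [-3.71593725  0.69792275  5.42760028] [[-0.0081, -0.9697, 0.2443], [-1.0, 0.008, -0.0014], [-0.0006, -0.2443, -0.9697]] [ 0.42  0.25 -0.94  0.58 -0.19 -0.99]
lift from measured pose
[[-1,[-0.02,-0.06,-0.24],[0.0,0.0,0.0]],[-1,[-0.01,-0.06,-0.24],[0.0,0.0,0.0]],[-1,[-0.02,-0.06,-0.25],[0.0,0.0,0.0]],[-1,[-0.02,-0.06,-0.24],[0.0,0.0,0.0]],[-1,[-0.03,-0.1,-0.4],[0.0,0.0,0.0]],[-1,[-0.04,-0.11,-0.41],[0.0,0.0,0.0]]]
```

Call:
{"method": "servo_tool", "body": {"series": [[-1,[-0.02,-0.06,-0.24],[0,0,0]],[-1,[-0.01,-0.06,-0.24],[0,0,0]],[-1,[-0.02,-0.06,-0.25],[0,0,0]],[-1,[-0.02,-0.06,-0.24],[0,0,0]],[-1,[-0.03,-0.1,-0.4],[0,0,0]],[-1,[-0.04,-0.11,-0.41],[0,0,0]],[-1,[0,0,0],[0,0,0]],[-1,[0,0,0],[0,0,0]]]}}

```text
time_s: 45.2
ee_pos: [0.4672, 0.0353, 0.1274]
ee_rot: [-2.084, 2.103, -0.258]
contact_force: [-0.1, -1.0, -4.1]
grip_width: 0.0099
gripper_force: 107.6
```

```bash
python3 - <<'E'
from h import *
o=robot.get_obs();A=R.from_rotvec(o['ee_rot']).as_matrix();p=np.array(o['ee_pos']);print(o['time_s'],p,o['contact_force'],A[:,2].round(4),A[:,0].round(4))
c=cap('top','c11');s=cap('side','d11');dz=p[2]-.0741
stones(c,s,.026+dz)
hsv=cv2.cvtColor(c['frame'],cv2.COLOR_RGB2HSV).astype(int);m=(hsv[...,1]<50)&(hsv[...,2]>125);T=np.zeros(m.shape,bool);T[195:330,225:345]=1
px,W=quadc(m&T,.026+dz,c);print(px.tolist(),W.round(4).tolist(),W.mean(0).round(4))
# level check: project tray lip/wall corners from TCP-known pose into both views
E
```

```text
45.2 [0.46723833 0.03528517 0.12736566] [-0.09050453 -0.9820955  -4.11273286] [ 0.2401 -0.0033 -0.9707] [-0.0089 -1.      0.0012]
t [ 5.43100e-01 -3.40000e-03  8.83181e+01  4.56129e+01  2.36924e+01]
t [ 5.44500e-01  6.24000e-02 -8.44771e+01  4.61946e+01  2.23625e+01]
t [ 6.16200e-01 -4.40000e-03  8.95754e+01  4.61753e+01  2.37839e+01]
t [ 6.16800e-01  6.02000e-02 -8.99341e+01  4.59537e+01  2.35596e+01]
s [ 5.38200e-01  7.06000e-02 -8.85547e+01  5.27883e+01  2.55497e+01]
s [ 6.10500e-01  7.11000e-02 -8.95379e+01  5.06159e+01  2.73533e+01]
s [ 5.38200e-01  1.09000e-02 -8.86086e+01  4.66045e+01  2.61917e+01]
s [6.09700e-01 6.10000e-03 8.97203e+01 5.11196e+01 2.70223e+01]
[[243.0, 199.0], [309.0, 206.0], [300.0, 284.0], [232.0, 273.0]] [[0.6587, 0.1014], [0.6565, -0.0475], [0.4807, -0.0454], [0.4902, 0.1047]] [0.5715 0.0283]
```

```bash
python3 - <<'E'
from h import *
o=robot.get_obs();A=R.from_rotvec(o['ee_rot']).as_matrix();p=np.array(o['ee_pos'])
B=rotm(-.004,np.arcsin(.2435))
q=plan([([.469,.0382,.1285],B,.006)],-1)
q=plan([([.545,.0377,.1285],B,.013)],-1,start=q)
E
```

```text
[[-1,[-0.1,-0.07,-0.03],[0.001,0.0,-0.001]]]
[[-1,[0.0,-0.41,0.1],[0.0,0.0,0.0]],[-1,[0.0,-0.41,0.11],[0.0,0.0,0.0]],[-1,[0.0,-0.41,0.1],[0.0,0.0,0.0]],[-1,[0.0,-0.41,0.1],[0.0,0.0,0.0]],[-1,[0.0,-0.41,0.1],[0.0,0.0,0.0]],[-1,[0.01,-0.41,0.11],[0.0,0.0,0.0]]]
```

Call:
{"method": "servo_tool", "body": {"series": [[-1,[-0.1,-0.07,-0.03],[0.001,0,-0.001]],[-1,[0,-0.41,0.1],[0,0,0]],[-1,[0,-0.41,0.11],[0,0,0]],[-1,[0,-0.41,0.1],[0,0,0]],[-1,[0,-0.41,0.1],[0,0,0]],[-1,[0,-0.41,0.1],[0,0,0]],[-1,[0.01,-0.41,0.11],[0,0,0]],[-1,[0,0,0],[0,0,0]],[-1,[0,0,0],[0,0,0]]]}}

```text
time_s: 46.2
ee_pos: [0.5455, 0.038, 0.129]
ee_rot: [-2.088, 2.093, -0.265]
contact_force: [-0.0, -1.0, -5.5]
grip_width: 0.0099
gripper_force: 107.7
```

```bash
python3 - <<'E'
from h import *
o=robot.get_obs();A=R.from_rotvec(o['ee_rot']).as_matrix();p=np.array(o['ee_pos']);print(o['time_s'],p,o['contact_force'],A[:,2].round(4),A[:,0].round(4))
c=cap('top');s=cap('side');stones(c,s,.080)
crop(c,225,130,335,250,3.8,'t12');crop(s,180,180,330,300,2.6,'s12')
a=cv2.imread('pics/t12.png');b=cv2.imread('pics/s12.png');h=max(len(a),len(b));a,b=[cv2.copyMakeBorder(i,0,h-len(i),0,0,0) for i in(a,b)];cv2.imwrite('pics/ts12.png',np.hstack([a,b])[:,:800]);print(a.shape,b.shape)
B=rotm(-.004,np.arcsin(.2435))
plan([([.670,.0370,.1285],B,.014)],-1)
E
```

```text
46.2 [0.54547274 0.03799911 0.12902899] [-0.02379146 -1.00279302 -5.52726487] [ 0.2463 -0.0034 -0.9692] [-0.0026 -1.      0.0029]
t [6.21600e-01 2.00000e-04 8.95575e+01 4.59412e+01 2.40542e+01]
t [ 6.24100e-01  6.97000e-02 -8.46193e+01  4.47197e+01  2.29349e+01]
t [ 6.94100e-01 -4.00000e-04 -8.46136e+01  4.51138e+01  2.34684e+01]
t [6.94500e-01 6.50000e-02 8.86721e+01 4.78807e+01 2.41201e+01]
s [6.16400e-01 7.35000e-02 8.99288e+01 5.13103e+01 2.68130e+01]
s [ 6.19700e-01  1.99000e-02 -8.54950e+01  4.04602e+01  2.36245e+01]
s [ 6.89300e-01  7.38000e-02 -8.94145e+01  5.11411e+01  2.78385e+01]
s [ 6.89500e-01  9.30000e-03 -8.96190e+01  5.05642e+01  2.60554e+01]
(456, 418, 3) (456, 390, 3)
[[-1,[0.0,-0.45,0.12],[0.0,0.0,0.0]],[-1,[0.01,-0.44,0.11],[0.0,0.0,0.0]],[-1,[0.0,-0.45,0.12],[0.0,0.0,0.0]],[-1,[0.0,-0.45,0.12],[0.0,0.0,0.0]],[-1,[0.0,-0.45,0.12],[0.0,0.0,0.0]],[-1,[0.01,-0.44,0.11],[0.0,0.0,0.0]],[-1,[0.0,-0.45,0.12],[0.0,0.0,0.0]],[-1,[0.0,-0.45,0.12],[0.0,0.0,0.0]],[-1,[0.0,-0.45,0.11],[-0.001,0.0,0.0]]]
```

View pics/ts12.png

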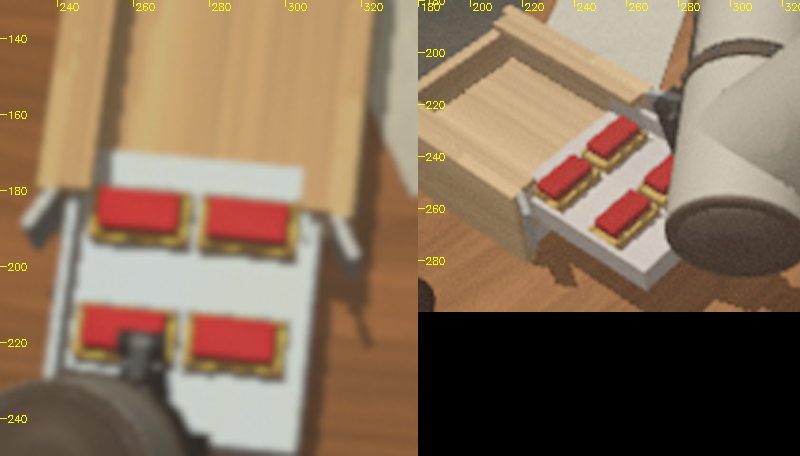

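The lip is inside the mouth under both strips and the forces are low. The gap looks like about 2 px on the left and 3.5 px on the right, so I'll drift about 1.5 mm right while sliding in.

Call:
{"method": "servo_tool", "body": {"series": [[-1,[0.02,-0.45,0.12],[0,0,0]],[-1,[0.02,-0.44,0.12],[0,0,0]],[-1,[0.01,-0.45,0.12],[0,0,0]],[-1,[0.01,-0.45,0.12],[0,0,0]],[-1,[0,-0.45,0.12],[0,0,0]],[-1,[0,0,0],[0,0,0]]]}}

```text
time_s: 46.9
ee_pos: [0.617, 0.0367, 0.1293]
ee_rot: [-2.086, 2.09, -0.267]
contact_force: [0.1, 0.6, -4.0]
grip_width: 0.01
gripper_force: 107.8
```

Call:
{"method": "servo_tool", "body": {"series": [[-1,[0.01,-0.44,0.12],[0,0,0]],[-1,[0,-0.45,0.12],[0,0,0]],[-1,[0,-0.45,0.12],[0,0,0]],[-1,[0,-0.45,0.12],[0,0,0]],[-1,[0,0,0],[0,0,0]]]}}

```text
time_s: 47.4
ee_pos: [0.6719, 0.0362, 0.1284]
ee_rot: [-2.087, 2.09, -0.266]
contact_force: [-0.0, -0.4, -3.7]
grip_width: 0.0097
gripper_force: 107.9
```

```bash
python3 - <<'E'
from h import *
o=robot.get_obs();A=R.from_rotvec(o['ee_rot']).as_matrix();p=np.array(o['ee_pos']);print(o['time_s'],p,o['contact_force'],o['moment'],A[:,2].round(4),A[:,0].round(4))
c=cap('top');s=cap('side');stones(c,s,.080)
plan([([.686,p[1],.127],rotm(-.005,np.arcsin(.2435)),.006)],-1)
E
```

```text
47.4 [0.6719207  0.0361572  0.12843008] [-0.01655072 -0.3593912  -3.68444182] [ 0.02122978  1.17439862 -0.00273275] [ 0.2488 -0.0024 -0.9685] [-0.002 -1.     0.002]
t [ 7.46700e-01 -1.90000e-03  8.93724e+01  4.62467e+01  2.28632e+01]
t [ 8.19300e-01 -2.10000e-03  8.97501e+01  4.59657e+01  2.28237e+01]
t [8.19400e-01 6.46000e-02 8.86819e+01 4.74140e+01 2.41236e+01]
[[-1,[0.0,-0.17,0.05],[0.0,0.0,0.0]],[-1,[-0.01,-0.17,0.06],[0.0,0.0,0.0]],[-1,[0.0,-0.17,0.05],[0.0,0.0,0.0]]]
```

Call:
{"method": "servo_tool", "body": {"series": [[-1,[0,-0.17,0.05],[0,0,0]],[-1,[0,-0.17,0.06],[0,0,0]],[-1,[0,-0.17,0.05],[0,0,0]],[-1,[0,0,0],[0,0,0]]]}}

```text
time_s: 47.9
ee_pos: [0.6883, 0.0361, 0.1279]
ee_rot: [-2.086, 2.09, -0.267]
contact_force: [-0.3, -0.0, -4.4]
grip_width: 0.0101
gripper_force: 107.9
```

Call:
{"method": "servo_tool", "body": {"series": [[-1,[0,-0.07,0.02],[0,0,0]],[-1,[0,-0.07,0.02],[0,0,0]],[-1,[0,0,0],[0,0,0]]]}}

```text
time_s: 48.2
ee_pos: [0.6921, 0.0359, 0.1276]
ee_rot: [-2.087, 2.091, -0.266]
contact_force: [-0.5, -0.2, -4.8]
grip_width: 0.0103
gripper_force: 107.8
```

Call:
{"method": "servo_tool", "body": {"series": [[-1,[0,-0.06,0.02],[0,0,0]],[-1,[0,-0.06,0.02],[0,0,0]],[-1,[0,0,0],[0,0,0]]]}}

```text
time_s: 48.5
ee_pos: [0.6939, 0.0357, 0.1267]
ee_rot: [-2.089, 2.094, -0.262]
contact_force: [-6.3, 1.5, -2.2]
grip_width: 0.0101
gripper_force: 108.4
```

```bash
python3 - <<'E'
from h import *
o=robot.get_obs();p=np.array(o['ee_pos']);print(o['time_s'],p,o['contact_force'])
c=cap('top');s=cap('side')
stones(c,s,.078)
# lip edge vs stop in top view: brightness profile along rack axis
g=c['frame'].astype(int)
for y in (.005,.03,.055):
    P=np.array([[x,y,.054] for x in np.arange(.84,.915,.004)]);u=proj(c,P).round().astype(int)
    print(y,[(round(float(q[0]),3),int(g[v[1],v[0]].sum()//3),int(g[v[1],v[0],0]-g[v[1],v[0],2])) for q,v in zip(P,u)])
E
```

```text
48.5 [0.69385881 0.03573265 0.12669639] [-6.25421075  1.52897974 -2.2340134 ]
t [ 7.68400e-01 -2.30000e-03  8.92964e+01  4.58855e+01  2.28663e+01]
t [ 8.40900e-01 -2.70000e-03  8.97454e+01  4.62375e+01  2.35318e+01]
t [8.41100e-01 6.35000e-02 8.99455e+01 4.80455e+01 2.37346e+01]
0.005 [(0.84, 73, 84), (0.844, 102, 136), (0.848, 105, 142), (0.852, 105, 142), (0.856, 103, 142), (0.86, 102, 139), (0.864, 117, 112), (0.868, 188, 20), (0.872, 203, 9), (0.876, 201, 8), (0.88, 168, 9), (0.884, 106, 17), (0.888, 79, 31), (0.892, 73, 35), (0.896, 105, 57), (0.9, 138, 77), (0.904, 157, 89), (0.908, 153, 87), (0.912, 116, 84)]
0.03 [(0.84, 174, 32), (0.844, 170, 28), (0.848, 157, 49), (0.852, 172, 42), (0.856, 176, 40), (0.86, 176, 30), (0.864, 180, 21), (0.868, 204, 6), (0.872, 206, 7), (0.876, 194, 6), (0.88, 162, 7), (0.884, 105, 17), (0.888, 93, 22), (0.892, 71, 35), (0.896, 80, 41), (0.9, 137, 78), (0.904, 157, 89), (0.908, 152, 87), (0.912, 112, 85)]
0.055 [(0.84, 72, 94), (0.844, 91, 124), (0.848, 105, 143), (0.852, 103, 144), (0.856, 100, 143), (0.86, 99, 138), (0.864, 119, 105), (0.868, 193, 13), (0.872, 206, 4), (0.876, 196, 6), (0.88, 151, 9), (0.884, 103, 19), (0.888, 90, 23), (0.892, 70, 34), (0.896, 82, 43), (0.9, 141, 81), (0.904, 153, 88), (0.908, 150, 87), (0.912, 132, 84)]
```

Stop contact (−6 N at x 0.694, predicted home 0.692). I'll lower the tray onto the board, release and retreat.

Call:
{"method": "servo_tool", "body": {"series": [[-1,[0,0.02,0.05],[0,0,0]],[-1,[0,0.01,0.05],[0,0,0]],[-1,[0,0,0],[0,0,0]]]}}

```text
time_s: 48.9
ee_pos: [0.6934, 0.0356, 0.1247]
ee_rot: [-2.088, 2.094, -0.263]
contact_force: [-10.3, 0.9, 3.1]
grip_width: 0.0101
gripper_force: 109.3
```

```bash
python3 - <<'E'
from h import *
o=robot.get_obs();p=np.array(o['ee_pos']);print(o['time_s'],p,o['contact_force'],o['moment'],R.from_rotvec(o['ee_rot']).as_matrix()[:,2].round(4))
E
```

```text
48.9 [0.69337332 0.03559846 0.12471517] [-10.3032138    0.85089101   3.05166576] [ 0.28990588  2.75204326 -0.0320741 ] [ 0.245  -0.0031 -0.9695]
```

Call:
{"method": "servo_tool", "body": {"series": [[1,[0,0,0],[0,0,0]],[1,[0,0,0],[0,0,0]],[1,[0,0,0],[0,0,0]],[1,[0,0,0],[0,0,0]],[1,[0,0,-0.4],[0,0,0]],[1,[0,0,-0.8],[0,0,0]],[1,[0,0,-0.9],[0,0,0]],[1,[0,0,-0.9],[0,0,0]],[1,[0,0,-0.9],[0,0,0]],[1,[0,0,-0.9],[0,0,0]]]}}

```text
time_s: 49.9
ee_pos: [0.6595, 0.0363, 0.2661]
ee_rot: [-2.086, 2.089, -0.267]
contact_force: [0.5, -0.3, 0.7]
grip_width: 0.0853
gripper_force: 0.0
```

Call:
{"method": "servo_tool", "body": {"series": [[1,[0,0.9,0],[0,0,0]],[1,[0,0.9,0],[0,0,0]],[1,[0,0.9,0],[0,0,0]],[1,[0,0.9,0],[0,0,0]],[1,[-0.6,0.7,0],[0,0,0]],[1,[-0.6,0.7,0],[0,0,0]],[1,[-0.8,0.3,0],[0,0,0]],[1,[-0.8,0.3,0],[0,0,0]],[1,[0,0,0],[0,0,0]],[1,[0,0,0],[0,0,0]]]}}

```text
time_s: 50.9
ee_pos: [0.4972, 0.121, 0.2227]
ee_rot: [-2.087, 2.088, -0.266]
contact_force: [0.0, 0.7, 0.2]
grip_width: 0.0853
gripper_force: 0.0
```

```bash
python3 - <<'E'
from h import *
o=robot.get_obs();p=np.array(o['ee_pos']);print(o['time_s'],p,o['contact_force'],o['grip_width'])
c=cap('top','c13');s=cap('side','d13')
stones(c,s,.076)
hsv=cv2.cvtColor(c['frame'],cv2.COLOR_RGB2HSV).astype(int);m=(hsv[...,1]<50)&(hsv[...,2]>125)
T=np.zeros(m.shape,bool);T[95:240,235:325]=1
k=quad(m&T)[:,0,:];W=onz(c,k.astype(float),.054);print('floor x range',W[:,0].min().round(3),W[:,0].max().round(3),W[:,1].min().round(3),W[:,1].max().round(3))
g=hsv;tb=(g[...,0]>12)&(g[...,0]<25)&(g[...,1]>110)&(g[...,2]>110);T[:]=0;T[240:332,392:482]=1
n,_,st,ce=cv2.connectedComponentsWithStats((tb&T).astype(np.uint8));print('tub',[(st[i,4],ce[i].round(0).tolist()) for i in range(1,n) if st[i,4]>20])
for nm,h0,h1,s0 in(('blue',105,135,100),('amber',14,24,170)):
    mm=(g[...,0]>=h0)&(g[...,0]<=h1)&(g[...,1]>s0);T[:]=0;T[205:330,80:200]=1;v,u=np.nonzero(mm&T);print(nm,len(u),u.mean().round(1),v.mean().round(1))
E
```

```text
50.9 [0.49719023 0.12098135 0.22272266] [0.00997582 0.70368434 0.18443896] 0.08532406166168012
t [ 7.68500e-01 -2.40000e-03  8.92810e+01  4.62364e+01  2.29012e+01]
t [7.68500e-01 6.37000e-02 8.91481e+01 4.85752e+01 2.26970e+01]
t [ 8.42300e-01 -6.10000e-03  8.14252e+01  4.61499e+01  2.33388e+01]
t [8.62700e-01 5.22000e-02 8.00664e+01 4.64544e+01 2.74324e+01]
s [7.63400e-01 6.64000e-02 8.97636e+01 4.05398e+01 2.92190e+01]
s [ 7.63500e-01  6.70000e-03 -8.90952e+01  5.14750e+01  2.92567e+01]
s [8.56700e-01 6.02000e-02 7.85508e+01 5.00329e+01 3.40853e+01]
s [8.36800e-01 3.00000e-03 8.11153e+01 4.99856e+01 3.03622e+01]
floor x range 0.782 0.856 -0.028 0.091
tub [(np.int32(110), [435.0, 263.0]), (np.int32(120), [416.0, 266.0]), (np.int32(652), [451.0, 296.0]), (np.int32(324), [424.0, 292.0])]
blue 176 129.0 229.4
amber 0 nan nan<stdin>:11: RuntimeWarning: Mean of empty slice.
  ret = ret.dtype.type(ret / rcount)
```

A stone at the front left was knocked about 21 mm during release or retreat. It is now at tray x ≈ 0.068, y ≈ 0.021, inside the allowed window, and the tray itself hasn't moved. Quick check of amber and that everything is at rest, then hand in.

Call:
{"method": "servo_tool", "body": {"series": [[1,[0,0.5,-0.5],[0,0,0]],[1,[0,0.5,-0.5],[0,0,0]],[1,[0,0,0],[0,0,0]],[1,[0,0,0],[0,0,0]],[1,[0,0,0],[0,0,0]]]}}

```text
time_s: 51.5
ee_pos: [0.4611, 0.1204, 0.2432]
ee_rot: [-2.086, 2.092, -0.266]
contact_force: [-0.7, -0.0, -0.5]
grip_width: 0.0854
gripper_force: 0.0
```

```bash
python3 - <<'E'
from h import *
c=cap('top','c14');s=cap('side','d14');stones(c,s,.076)
g=cv2.cvtColor(s['frame'],cv2.COLOR_RGB2HSV).astype(int);print('amber px side',g[401,258],'at start (258,401)')
m=(g[...,0]>=13)&(g[...,0]<=22)&(g[...,1]>165)&(g[...,2]>150);m[:340]=0;m[:,:200]=0;m[450:]=0;m[:,310:]=0
v,u=np.nonzero(m);print(len(u),u.mean() if len(u) else 0,v.mean() if len(u) else 0)
q=onz(s,[[u.mean(),v.mean()]],.03);print(q)
# lip edge and stop along rack axis
f=c['frame'].astype(int)
for y in(.03,):
    P=np.array([[x,y,.054] for x in np.arange(.868,.9,.003)]);w=proj(c,P).round().astype(int);print([(round(float(a[0]),3),int(f[b[1],b[0]].mean())) for a,b in zip(P,w)])
E
```

```text
t [ 7.68500e-01 -2.40000e-03  8.92810e+01  4.62364e+01  2.29012e+01]
t [7.68500e-01 6.37000e-02 8.91481e+01 4.85752e+01 2.26970e+01]
t [ 8.42300e-01 -6.00000e-03  8.19070e+01  4.60492e+01  2.32484e+01]
t [8.62800e-01 5.20000e-02 8.00664e+01 4.64544e+01 2.74324e+01]
s [7.63200e-01 6.60000e-02 8.97636e+01 4.11316e+01 2.92190e+01]
s [ 7.63700e-01  6.70000e-03 -8.89582e+01  5.10621e+01  2.82821e+01]
s [8.56600e-01 6.02000e-02 7.85462e+01 4.80037e+01 3.40857e+01]
s [8.36800e-01 3.10000e-03 8.11042e+01 4.99856e+01 3.01145e+01]
amber px side [ 17 160 209] at start (258,401)
53 257.5660377358491 400.52830188679246
[[0.40816441 0.30526987 0.03      ]]
[(0.868, 87), (0.871, 89), (0.874, 89), (0.877, 92), (0.88, 100), (0.883, 105), (0.886, 94), (0.889, 80), (0.892, 73), (0.895, 82), (0.898, 108)]
```

Everything is at rest: amber and blue are still in the crate, the rosettes are in the tub, and the stones are on the tray.

```bash
python3 -c "
from station import robot
print(robot.finish_job())"
```

```text
the job is handed in; nothing more can be done
None
```

The job is handed in, verdict not shown: all five gilt rosettes are in the tub and the tray is pushed to the rack's stop and released with all four red stones on it; one stone shifted about 2 cm while I let go of the tray but measured within its limits, the blue and amber stones are still in the crate, and the arm never went near the spool, jar or pliers.

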